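# Clamp a bottle with the lockout-collar lever

## Robot

A 6-joint arm with a two-finger parallel gripper is mounted at the origin on a cart in front of the work surface, level with it; the furniture and walls round the work are solid. World frame = base frame: x ahead of the robot, y to its left, z up, the work surface at z = 0. Lengths are in m, angles in rad, forces in N, time in s.
With the tool pointing down it reaches from about 0.375 to 0.9 m from the base axis. Payload 3.1 kg.
Tool frame: the origin (TCP) lies at the very end of the fingers, on their centre line; the grasp point (between the pads) lies 19 mm behind it (hold_point_z is the distance from the TCP to the grasp point, in m); x points along the fingers, y is the direction in which the jaws open and shut, and the axes are right-handed (so a half turn about x gives the same grasp; the last joint's range is limited). The gripper opens to 87 mm and grips with 3 to 60 N. Pads are 19 mm wide; open, the fingers measure 117 mm over their backs; the gripper's body (75 mm by 190 mm) begins 51 mm behind the grasp point.
Start: joints at [1.121, 0.527, 1.433, -0, 1.181, -0.178], TCP at [0.167, 0.602, 0.223] pointing down, gripper open.
Joint ranges: [-3.08, 3.08], [-0.75, 2.2], [0.22, 2.44], [-1.43, 4.57], [0, 2.65], [-2.85, 2.85]. Speed limits (rad/s): [2.79, 2.79, 3.14, 3.14, 3.14, 3.14].

## Interface

Orientations are given as a unit quaternion [x, y, z, w].
In Python, from rig import * gives the robot as it stands.
- The arm moves only by the tool send_rows, never from a script. Its argument "steps" is a list that holds one entry, the list of rows, each a list of 6 numbers: the shift along the tool's x, y, z in cm, then the turn, a rotation vector about the tool's x, y, z in units of 6 degrees (1.0 is 6 degrees). In form: [[[x, y, z, wx, wy, wz], ...]]. A call has 1 to 8 rows; each row shifts and turns the pose as measured when the row begins, along the tool's axes as they then stand; what a row does not reach is not made up. A row lasts 1/12 s, in which the tool goes at most 41.7 mm and 7.16 degrees, less where a joint would pass 70% of its speed; a pose out of reach is approached as far as the arm can. A call is refused whole if a number of a shift passes 4.17 or a number of a turn 1, either way. A call with a gripper value outside its range is refused whole. "gripper" is the closure, from 0 (fully open) to 1 (shut), set as the call begins (left out, the last holds). The fingers move at their own pace and stop on an object; "force" is the grip in N (left out, the last holds). Time passes only in rows, so rows that do not move let the fingers close. It gives the time, the measured TCP pose, the force and the opening at its end, in the units of the state.
- get_obs(): the state, without advancing time (a new reading comes with each control period).
- camera(name): name is "scene" or "side" or "wrist"; returns (picture, depth): 480x640x3 uint8, red, green, blue; 480x640 float32, m along the optical axis (not along the pixel's ray), 0 where there is no reading.
- camera_params(name): a dict with "intrinsics" (3x3 intrinsics, pixels), "D" ([k1, k2, p1, p2, k3] as OpenCV has them; the pictures are not rectified), "position" and "attitude" of the camera in the world; the wrist camera has in their place "T_tool_cam" (4x4, takes a point from camera to tool coordinates, whose origin is the TCP and whose axes are the tool frame's). Camera axes: x right, y down, z forward; pixel columns grow to the right and rows downward; lengths in m; the calibration is good to about 2 mm. A picture is of the moment at which its call begins: read the wrist's pose just before it. camera_params takes no time and is no camera call.
- hand_in(): hands the job in, once; it reports no verdict.
The state is a dict: "time": time; "q": joint angles; "joint_velocities": joint speeds; "joint_torque": joint torques, N m; "position": TCP position; "tool_rot": TCP orientation; "ft_force": force on the tool from outside, world axes, zero at the start; "moment": the same for the moment, N m; "grip_width": finger opening in m.
Only numpy, scipy, OpenCV 4.12 (cv2) and the standard library are available. Lean on these libraries where they do the work, as an engineer would, in place of code of your own. Each camera call takes 0.05 s, during which the arm holds its last target.

## Task

Stand the small bottle upright on the clamp's base plate, between the pusher and the mouth of the converging guides, and let go of it. Then lift the lockout collar on the leaning clamp lever, push the lever over past its gate tooth so that the pusher drives the bottle fully home between the guides, and let the collar drop behind the tooth so that the clamp stays locked. Do not tip the bottle over or push the other things on the bench away.

Things in the scene. Friction and masses are not known exactly. Their poses are not given: they have to be found in the camera images.
- clamp: the bottle clamp on its aluminium base plate (116 x 268 x 12 mm, fixed to the bench, spans y = -132 to +136 mm). Origin at bench level on the centre line; z up; y along the plate, pointing to the robot's right and front. At its -y end two white upright plates, tops 46 mm above the bench, converge towards -y, 35 degrees each side of the centre line; their mouth is 92 mm wide, at y = -52 mm. The lever is near the +y end.
- mouth (a point): the loading spot: a point on the top face of the base plate (12 mm above the bench) on the centre line, between the open pusher and the guides' mouth; axes as clamp. With the lever leaning as found, a bottle centred within 9 mm of it along y and 12 mm along x stands free of everything.
- vee_seat (a point): a point on the top face of the base plate (12 mm above the bench) under the centre of the bottle when it is fully home, touching both guides; axes as clamp. 32 mm from mouth towards -y.
- pivot (a point): centre of the lever's hinge, 22 mm above the bench, at x = 0, y = +100 mm of the clamp. Axes as clamp; the lever turns about x.
- lever_arm (a joint): lever angle, rad: 0 upright, negative leaning to the clamp's +y (open; found at -0.72 to -0.62, stop -0.74), positive towards the guides (stop +0.08). Collar down, the tooth blocks it at -0.37; hold the collar up from there to beyond 0, then it drops behind the tooth and stops the lever springing back. Stays where left (friction 3 N at the collar); the pusher adds up to 7 N near the end.
- collar_arm (a joint): lift of the lockout collar along the lever in m: 0 = down, 0.016 = top stop; it clears the tooth from about 0.010. A spring presses it down with 4 N, rising to 7 N at the top stop, plus its weight 1.2 N.
- collar_grip (a point): centre of the collar's grip: a black block 76 mm wide (x, along the hinge) x 26 mm thick (y, swing direction) x 36 mm high (z, along the lever, away from the hinge), 150 mm from the hinge with the collar down. Grasp across the 26 mm. Leans with the lever. Below it the gate tooth reaches 120 mm from the hinge; above it the rod ends in an 18 mm ball, top 206 mm from the hinge.
- small_bottle: the smaller of the two screw-cap bottles, 49 mm diameter, 90 mm tall, about 0.2 kg; origin at the centre of its underside, z up to the cap. Its straight wall reaches about 55 mm up, its shoulder tapers above that.
- pad_centre (a point): middle of the flat front face (facing the guides, -y) of the spring-loaded white pusher pad: 44 mm wide, top 46 mm above the bench, on a steel sled driven by the lever; axes as clamp. The sled's post, 27 to 55 mm behind the face, is 98 mm high. Clamping compresses the pad by 5 to 12 mm.
- tall_bottle: the larger screw-cap bottle, 61 mm diameter, 120 mm tall; a bystander. Origin at the centre of its underside
- timer: a flat bench timer, 62 x 62 x 18 mm; a bystander. Origin at the centre of its underside
- tape_roll: a roll of tape, 75 mm diameter, 19 mm high; a bystander. Origin at the centre of its underside
- septa_tin: a round tin, 64 mm diameter, 30 mm high; a bystander. Origin at the centre of its underside
- hex_key: a hex key, 73 mm long, flat on the bench; a bystander. Origin at the centre of its underside
- marker: a marker pen, 131 mm long, lying; a bystander. Origin at the centre of its underside
There are look-alikes about, which are no part of the job. What is shaped like the small_bottle but blue or purple is not meant.

How it is judged:
By the outcome, as a careful person would: the job done as asked, in the order asked, and still so for the second after the job is handed in, with the robot touching nothing.
It also fails if it takes over 61 s, if anything falls off the work surface, if the arm or the gripper's body presses on something with over 40 N, if the wrist force passes 120 N, or if a joint passes its speed limit or range.

## Working session

There is one attempt and no reset: what is moved stays moved. The work goes in short steps, Python scripts to look and compute and a tool call to move; the robot and the scene stay as the last step left them, time stands still between calls to the robot, and variables do not carry over. Pictures are saved under pics/ and viewed, and the job is handed in when it is done.

Besides the shell and the picture viewer there is one more tool, called after "Request:" by a JSON object that holds its "op" and its "data", one argument or row to a line. send_rows: Moves the arm, as the interface text tells. Its arguments: {"type":"object","properties":{"steps":{"type":"array"},"gripper":{"type":"number"},"force":{"type":"number"}},"required":["steps"]}

```bash
mkdir -p pics; ls; python3 - <<'E'
from rig import *
import cv2
o=get_obs();print(o)
for n in ("scene","side","wrist"):
    im,d=camera(n);cv2.imwrite(f"pics/{n}0.png",im[:,:,::-1]);import numpy as np;np.save(f"{n}0.npy",d);np.save(f"{n}0_im.npy",im)
    print(n,camera_params(n))
E
```

```text
pics
{'time': 0.0, 'q': array([ 1.12149996e+00,  5.28462700e-01,  1.43389946e+00,  1.66743347e-05,
        1.18138289e+00, -1.78489029e-01]), 'joint_velocities': array([-7.15646109e-04, -3.94094678e-04,  2.65065662e-04,  2.16965290e-03,
        7.16709220e-05,  3.81121832e-04]), 'joint_torque': array([-4.35072971e-04, -4.40044677e+01, -1.76595676e+01,  6.33560889e-02,
        5.82658290e-02, -1.31522334e-04]), 'position': array([0.16683284, 0.60156741, 0.22157467]), 'tool_rot': array([ 0.0947326 ,  0.70087402, -0.09617684,  0.70039372]), 'ft_force': array([-0.89181953,  0.96403907, -0.02411419]), 'moment': array([ 0.00725549, -0.06008009,  0.01783833]), 'grip_width': 0.08716863361023107}
scene {'intrinsics': array([[606.0254136 ,   0.        , 316.78205075],
       [  0.        , 606.0254136 , 240.39316842],
       [  0.        ,   0.        ,   1.        ]]), 'D': array([0.00981165, 0.        , 0.        , 0.        , 0.        ]), 'position': array([-0.53640441, -0.6127744 ,  1.33190728]), 'attitude': array([ 0.81133169, -0.42706839,  0.19081159, -0.3506343 ])}
side {'intrinsics': 
[... 277 characters left out ...]
,  1.17219488]), 'attitude': array([ 0.8394179 , -0.2841872 ,  0.13929454, -0.44182831])}
wrist {'intrinsics': array([[362.29930771,   0.        , 319.45838617],
       [  0.        , 362.29930771, 240.35623781],
       [  0.        ,   0.        ,   1.        ]]), 'D': array([-0.00633373,  0.        ,  0.        ,  0.        ,  0.        ]), 'T_tool_cam': array([[-2.88106359e-04, -2.44762354e-01,  9.69583058e-01,
        -1.62519219e-01],
       [ 9.99999808e-01, -6.02133682e-04,  1.45141403e-04,
         6.62709350e-04],
       [ 5.48293465e-04,  9.69582914e-01,  2.44762481e-01,
        -6.73709134e-02],
       [ 0.00000000e+00,  0.00000000e+00,  0.00000000e+00,
         1.00000000e+00]])}
```

View pics/scene0.png

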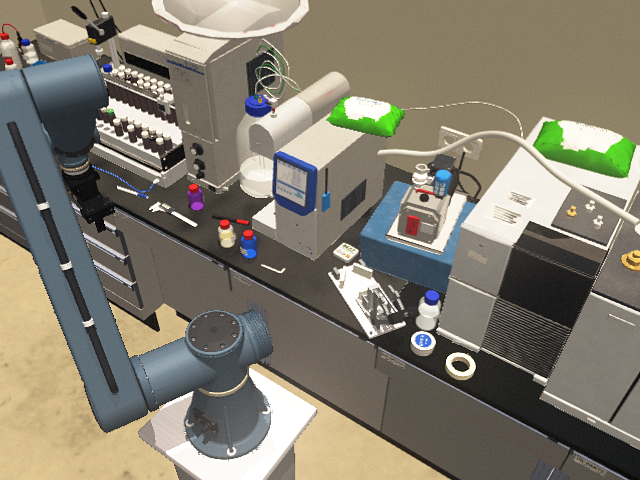

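View pics/side0.png

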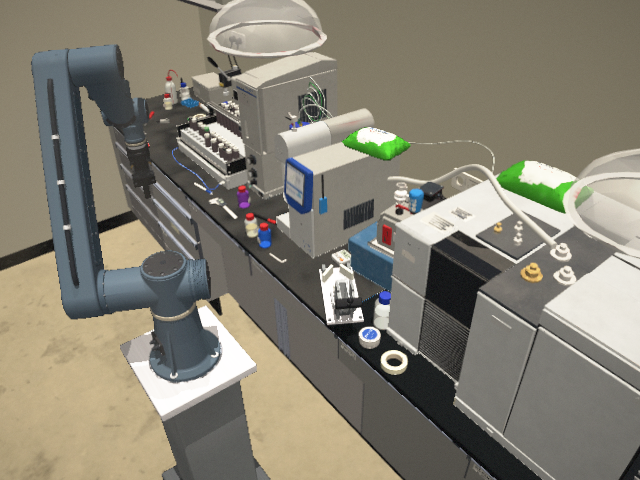

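View pics/wrist0.png

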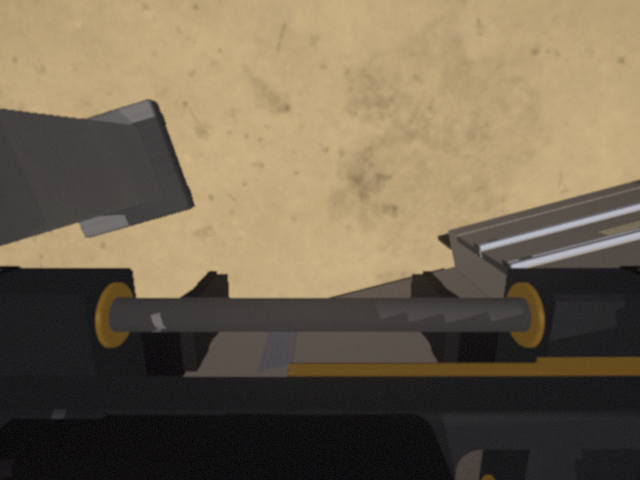

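The scene view shows three small bottles: white body with red cap at (226,233), which is the target, blue at (248,245) and purple at (195,197). The clamp is at about (370,300), and the tall bottle is at (428,310). I'll zoom in next.

```bash
cat > h.py <<'E'
from rig import *
import numpy as np, cv2
from scipy.spatial.transform import Rotation as R
def campose(n,o=None):
    p=camera_params(n)
    if n=="wrist":
        o=o or get_obs(); T=np.eye(4);T[:3,:3]=R.from_quat(o["tool_rot"]).as_matrix();T[:3,3]=o["position"]
        T=T@p["T_tool_cam"]; return p,T[:3,:3],T[:3,3]
    return p,R.from_quat(p["attitude"]).as_matrix(),np.array(p["position"])
def rays(n,uv,o=None):
    p,Rm,c=campose(n,o); uv=np.asarray(uv,float).reshape(-1,1,2)
    x=cv2.undistortPoints(uv,p["intrinsics"],p["D"])[:,0]
    return c,np.c_[x,np.ones(len(x))]@Rm.T   # z-depth scaled
def onplane(n,uv,z,o=None):
    c,r=rays(n,uv,o); return c+r*((z-c[2])/r[:,2])[:,None]
def cloud(n,d,o=None):
    v,u=np.mgrid[0:480,0:640]; c,r=rays(n,np.c_[u.ravel(),v.ravel()],o)
    P=c+r*d.reshape(-1,1); P[d.ravel()==0]=np.nan; return P.reshape(480,640,3)
def proj(n,P,o=None):
    p,Rm,c=campose(n,o); P=(np.atleast_2d(P)-c)@Rm
    return cv2.projectPoints(P,np.zeros(3),np.zeros(3),p["intrinsics"],p["D"])[0][:,0]
def tri(c1,r1,c2,r2):
    A=np.c_[r1,-r2];s=np.linalg.lstsq(A,c2-c1,rcond=None)[0]
    a=c1+r1*s[0];b=c2+r2*s[1];return (a+b)/2,np.linalg.norm(a-b)
E
python3 - <<'E'
from h import *
im=np.load("scene0_im.npy");s=np.load("side0_im.npy")
cv2.imwrite("pics/sc1.png",cv2.resize(im[240:345,315:445],None,fx=6,fy=5.7,interpolation=cv2.INTER_CUBIC)[:,:,::-1])
cv2.imwrite("pics/sc2.png",cv2.resize(im[180:280,140:290],None,fx=5,fy=5,interpolation=cv2.INTER_CUBIC)[:,:,::-1])
cv2.imwrite("pics/si1.png",cv2.resize(s[240:340,300:410],None,fx=6,fy=6,interpolation=cv2.INTER_CUBIC)[:,:,::-1])
d=np.load("scene0.npy");P=cloud("scene",d)
for u,v in [(226,222),(226,240),(248,234),(248,250),(300,275),(340,300),(380,330),(370,300),(428,296)]: print(u,v,P[v,u].round(3))
E
```

```text
226 222 [0.485 0.409 0.086]
226 240 [0.463 0.396 0.033]
248 234 [0.473 0.31  0.096]
248 250 [0.462 0.306 0.04 ]
300 275 [ 0.501  0.138 -0.004]
340 300 [ 0.481 -0.019  0.001]
380 330 [ 0.439 -0.176  0.018]
370 300 [ 0.489 -0.111  0.053]
428 296 [ 0.54  -0.257  0.117]
```

View pics/sc1.png

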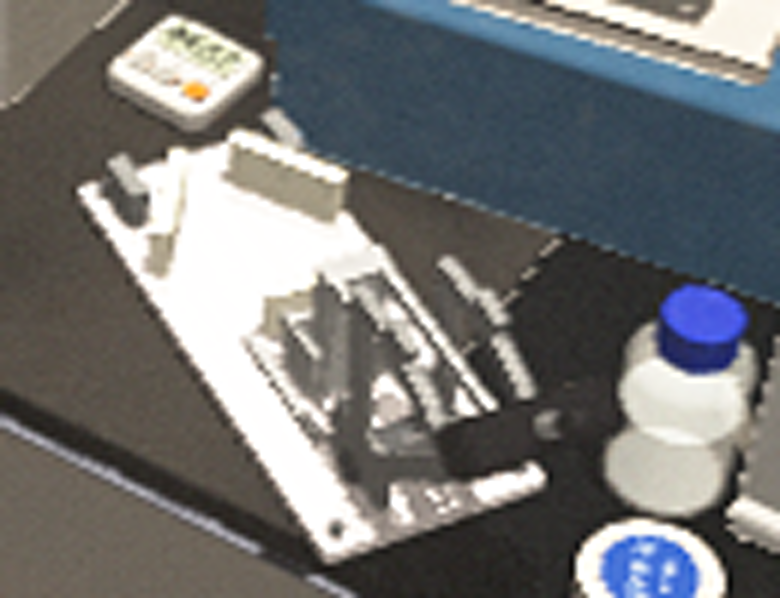

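View pics/sc2.png

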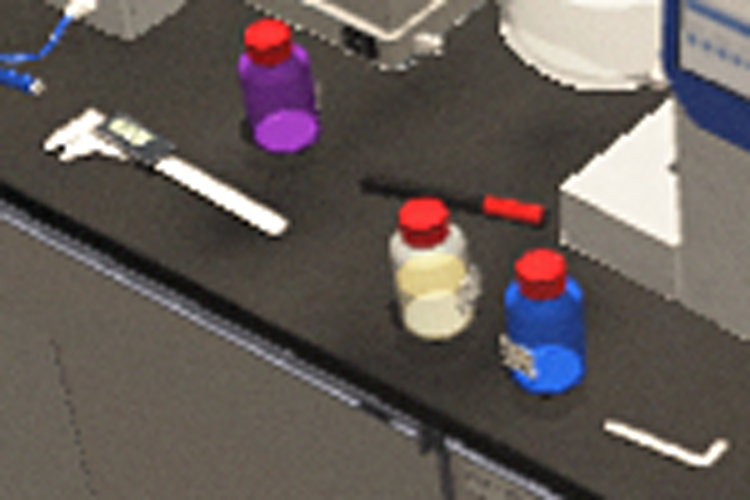

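View pics/si1.png

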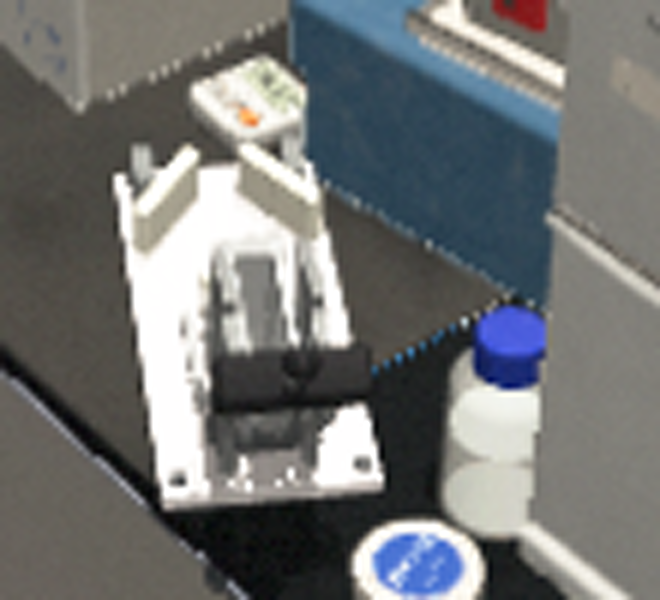

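```bash
python3 - <<'E'
from h import *
a=onplane("scene",[(328,273.3),(370.8,338.2),(405.8,324.2)],0.012)
b=onplane("side",[(319.2,269.2),(327.5,324.2),(363.8,321.7)],0.012)
for P in(a,b):
    print(P.round(4)); print(np.linalg.norm(P[0]-P[1]),np.linalg.norm(P[1]-P[2]), np.degrees(np.arctan2(*(P[1]-P[0])[1::-1])))
# bottle cap & body
for n in("scene","side"):
    im=np.load(n+"0_im.npy");hsv=cv2.cvtColor(im,cv2.COLOR_RGB2HSV)
    m=(((hsv[...,0]<8)|(hsv[...,0]>172))&(hsv[...,1]>150)&(hsv[...,2]>90)).astype(np.uint8)
    k,l,st,ce=cv2.connectedComponentsWithStats(m)
    P=cloud(n,np.load(n+"0.npy"))
    for i in range(1,k):
        if st[i,4]>25:
            print(n,st[i],ce[i],np.nanmedian(P[l==i],axis=0).round(3),onplane(n,[ce[i]],0.083).round(3))
    # band of body: yellowish
E
```

```text
[[ 0.5424  0.0639  0.012 ]
 [ 0.4042 -0.1673  0.012 ]
 [ 0.502  -0.2228  0.012 ]]
0.2693161113614009 0.11241437149404063 -120.87221328346148
[[ 0.5402  0.0631  0.012 ]
 [ 0.3994 -0.1685  0.012 ]
 [ 0.4942 -0.2289  0.012 ]]
0.27106544826499723 0.11234177621593629 -121.28740678885548
scene [ 0 23 18 17 80] [ 5.5   32.425] [0.826 1.953 0.16 ] [[0.931 2.142 0.083]]
scene [ 5 58  8  7 43] [ 8.69767442 61.09302326] [0.759 1.881 0.083] [[0.761 1.881 0.083]]
scene [189 184   9   9  73] [193.09589041 187.90410959] [0.554 0.609 0.086] [[0.557 0.613 0.083]]
scene [416 189  18   6  46] [424.13043478 191.2173913 ] [ 0.739 -0.12   0.284] [[ 0.982 -0.026  0.083]]
scene [406 215  13  21 194] [412.1185567  224.81443299] [ 0.67  -0.128  0.212] [[ 0.809 -0.072  0.083]]
scene [220 219  10  10  81] [224.40740741 223.64197531] [0.476 0.408 0.086] [[0.479 0.41  0.083]]
scene [236 219  13   6  46] [242.23913043 221.43478261] [0.582 0.43  0.009] [[0.519 0.371 0.083]]
scene [243 230  10  10  84] [247.78571429 234.17857143] [0.48  0.318 0.087] [[0.483 0.32  0.083]]
side [238 186   8   6  41] [241.58536585 188.41463415] [0.553 0.611 0.082] [[0.553 0.612 0.083]]
side [246 213   8   7  49] [249.57142857 215.95918367] [0.471 0.407 0.085] [[0.472 0.411 0.083]]
side [267 219   9   5  29] [271.13793103 220.72413793] [0.577 0.43  0.008] [[0.519 0.332 0.083]]
side [260 223   8   8  52] [263.55769231 226.03846154] [0.477 0.317 0.085] [[0.478 0.319 0.083]]
side [382 225  10  20 148] [386.51351351 234.47972973] [ 0.668 -0.127  0.207] [[0.795 0.001 0.083]]
```

```bash
cat >> h.py <<'E'
def clampT(o=(0.5223,-0.0804),ang=-121.1):
    a=np.radians(ang); y=np.array([np.cos(a),np.sin(a),0]); x=np.array([y[1],-y[0],0])
    T=np.eye(4);T[:3,:3]=np.c_[x,y,[0,0,1]];T[:3,3]=[o[0],o[1],0];return T
def down(jaw_deg):
    "tool down, jaw (tool y) along world heading jaw_deg"
    a=np.radians(jaw_deg);y=np.array([np.cos(a),np.sin(a),0]);x=np.array([0,0,-1.]);return np.c_[x,y,np.cross(x,y)]
def plan(p,Rm,n=None,smax=3.8,rmax=0.95,o=None):
    "rows from current pose to target, straight line"
    o=o or get_obs();p0=np.array(o["position"]);R0=R.from_quat(o["tool_rot"]);R1=R.from_matrix(Rm)
    w=(R0.inv()*R1).as_rotvec();dist=np.linalg.norm(np.array(p)-p0)*100
    if n is None: n=int(max(1,np.ceil(dist/smax),np.ceil(np.abs(np.degrees(w)/6).max()/rmax)))
    k=w/n;out=[]
    for i in range(n):
        Ri=R0*R.from_rotvec(k*i); s=Ri.inv().apply((np.array(p)-p0)/n)*100
        out.append([round(float(v),2) for v in s]+[round(float(v),2) for v in np.degrees(k)/6])
    print("t",round(o["time"],2),"pos",p0.round(4),"dist cm",round(dist,2),"n",n)
    for r in out: print(r)
E
python3 - <<'E'
from h import *
o=get_obs();M=R.from_quat(o["tool_rot"]).as_matrix();print(M.round(3))
T=clampT();print("mouth",T@[0,-.043,.012,1])
for h in (0,15,-15): print(h);
print(np.degrees(np.arctan2(M[1,1],M[0,1])))
plan([0.478,0.410,0.19],down(75))
E
```

```text
[[-0.001  0.267  0.964]
 [-0.002  0.964 -0.267]
 [-1.    -0.002 -0.   ]]
mouth [ 0.54451093 -0.04358052  0.012       1.        ]
0
15
-15
74.48714184254455
t 0.15 pos [0.1669 0.6017 0.2218] dist cm 36.68 n 10
[0.32, -1.01, 3.51, -0.01, -0.0, 0.0]
[0.32, -1.02, 3.51, -0.01, -0.0, 0.0]
[0.32, -1.02, 3.51, -0.01, -0.0, 0.0]
[0.32, -1.02, 3.51, -0.01, -0.0, 0.0]
[0.32, -1.03, 3.51, -0.01, -0.0, 0.0]
[0.32, -1.03, 3.51, -0.01, -0.0, 0.0]
[0.32, -1.03, 3.51, -0.01, -0.0, 0.0]
[0.32, -1.04, 3.5, -0.01, -0.0, 0.0]
[0.32, -1.04, 3.5, -0.01, -0.0, 0.0]
[0.32, -1.04, 3.5, -0.01, -0.0, 0.0]
```

```bash
python3 - <<'E'
from h import *
plan([0.448,0.40,0.17],down(15))
E
```

```text
t 0.15 pos [0.1669 0.6017 0.2218] dist cm 34.99 n 11
[0.47, -1.08, 2.95, 0.9, 0.0, 0.0]
[0.47, -0.8, 3.04, 0.9, 0.0, 0.0]
[0.47, -0.51, 3.1, 0.9, 0.0, 0.0]
[0.47, -0.21, 3.14, 0.9, 0.0, 0.0]
[0.47, 0.08, 3.14, 0.9, 0.0, 0.0]
[0.47, 0.38, 3.12, 0.9, 0.0, 0.0]
[0.47, 0.67, 3.07, 0.9, 0.0, 0.0]
[0.47, 0.96, 3.0, 0.9, 0.0, 0.0]
[0.47, 1.23, 2.89, 0.9, 0.0, 0.0]
[0.47, 1.5, 2.76, 0.9, 0.0, 0.0]
[0.47, 1.76, 2.61, 0.9, 0.0, 0.0]
```

Request:
{"op": "send_rows", "data": {
  "steps": [
    [[0.4,-1.1,3,0.9,0,0],[0.4,-0.8,3,0.9,0,0],[0.4,-0.5,3.1,0.9,0,0],[0.4,-0.2,3.1,0.9,0,0],[0.4,0.1,3.1,0.9,0,0],[0.4,0.4,3.1,0.9,0,0],[0.4,0.7,3,0.9,0,0],[0.4,1,2.9,0.9,0,0]]
  ]
}}

```text
time: 0.82
position: [0.3695, 0.4541, 0.1865]
tool_rot: [0.353, 0.614, -0.354, 0.611]
ft_force: [0.6, 0.1, 0.8]
grip_width: 0.0869
```

```bash
python3 - <<'E'
from h import *
o=get_obs()
im,d=camera("wrist");cv2.imwrite("pics/w1.png",im[:,:,::-1]);np.save("w1.npy",d)
hsv=cv2.cvtColor(im,cv2.COLOR_RGB2HSV)
m=(((hsv[...,0]<8)|(hsv[...,0]>172))&(hsv[...,1]>150)&(hsv[...,2]>90)).astype(np.uint8)
k,l,st,ce=cv2.connectedComponentsWithStats(m);P=cloud("wrist",d,o)
for i in range(1,k):
    if st[i,4]>100: print(st[i],ce[i],np.nanmedian(P[l==i],axis=0).round(3),onplane("wrist",[ce[i]],0.086,o).round(4))
plan([0.448,0.40,0.17],down(15))
E
```

```text
[626 168  14  29 293] [633.9112628  183.30716724] [0.547 0.607 0.08 ] [[0.5434 0.6055 0.086 ]]
[ 391  332   39   32 1097] [409.7301732  347.71285324] [0.474 0.416 0.09 ] [[0.4763 0.4142 0.086 ]]
t 0.87 pos [0.3748 0.4508 0.1857] dist cm 9.05 n 3
[0.53, 1.29, 2.68, 0.81, 0.01, 0.01]
[0.52, 1.51, 2.56, 0.81, 0.01, 0.01]
[0.52, 1.72, 2.42, 0.81, 0.01, 0.01]
```

View pics/w1.png

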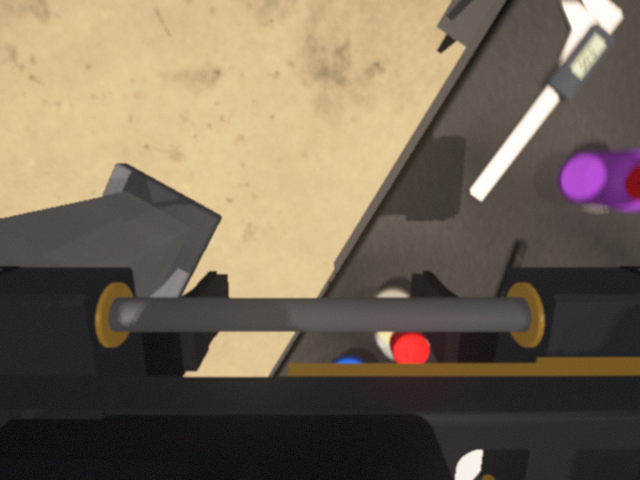

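```bash
python3 - <<'E'
from h import *
plan([0.476,0.412,0.11],down(15),n=5)
E
```

```text
t 0.87 pos [0.3748 0.4508 0.1857] dist cm 13.22 n 5
[1.51, 1.38, 1.67, 0.49, 0.0, 0.0]
[1.51, 1.46, 1.6, 0.49, 0.0, 0.0]
[1.51, 1.54, 1.53, 0.49, 0.0, 0.0]
[1.51, 1.62, 1.45, 0.49, 0.0, 0.0]
[1.51, 1.69, 1.36, 0.49, 0.0, 0.0]
```

Request:
{"op": "send_rows", "data": {
  "steps": [
    [[1.3,1.5,1.7,0.5,0,0],[1.3,1.6,1.7,0.5,0,0],[1.3,1.6,1.6,0.5,0,0],[1.3,1.6,1.5,0.5,0,0],[1.3,1.7,1.4,0.5,0,0],[0,0,0,0,0,0]]
  ]
}}

```text
time: 1.37
position: [0.4862, 0.4057, 0.1173]
tool_rot: [0.436, 0.556, -0.437, 0.557]
ft_force: [0.3, 0.3, -0.8]
grip_width: 0.087
```

```bash
python3 - <<'E'
from h import *
o=get_obs()
for n in("wrist","scene"):
    im,d=camera(n)
    if n=="wrist": cv2.imwrite("pics/w2.png",im[:,:,::-1])
    hsv=cv2.cvtColor(im,cv2.COLOR_RGB2HSV)
    m=(((hsv[...,0]<8)|(hsv[...,0]>172))&(hsv[...,1]>150)&(hsv[...,2]>60)).astype(np.uint8)
    k,l,st,ce=cv2.connectedComponentsWithStats(m);P=cloud(n,d,o)
    for i in range(1,k):
        if st[i,4]>40: print(n,st[i],ce[i],np.nanmedian(P[l==i],axis=0).round(3))
plan([0.476,0.412,0.028],down(15),n=4)
E
```

```text
wrist [441 207  18  53 910] [449.26043956 232.45164835] [0.58  0.435 0.011]
wrist [ 281  225   52   55 2177] [306.75792375 252.05144695] [0.476 0.417 0.09 ]
wrist [263 361  29  16 313] [277.82428115 369.20447284] [0.476 0.337 0.082]
scene [ 0 23 18 17 80] [ 5.5   32.425] [0.825 1.951 0.162]
scene [ 5 58  8  7 42] [ 8.66666667 61.16666667] [0.762 1.881 0.083]
scene [189 184   9   9  72] [193.15277778 187.875     ] [0.555 0.608 0.086]
scene [416 189  18   6  48] [424.20833333 191.25      ] [ 0.739 -0.119  0.283]
scene [406 215  13  21 193] [412.06217617 224.65803109] [ 0.671 -0.128  0.212]
scene [236 219  13   6  46] [242.41304348 221.7173913 ] [0.58  0.426 0.01 ]
scene [220 220   9  10  60] [224.68333333 224.48333333] [0.474 0.404 0.087]
scene [243 230  10  10  84] [247.78571429 234.17857143] [0.48  0.317 0.086]
t 1.47 pos [0.4831 0.4073 0.1189] dist cm 9.14 n 4
[2.27, -0.14, -0.16, -0.04, 0.0, 0.01]
[2.27, -0.14, -0.16, -0.04, 0.0, 0.01]
[2.27, -0.14, -0.16, -0.04, 0.0, 0.01]
[2.27, -0.14, -0.16, -0.04, 0.0, 0.01]
```

View pics/w2.png

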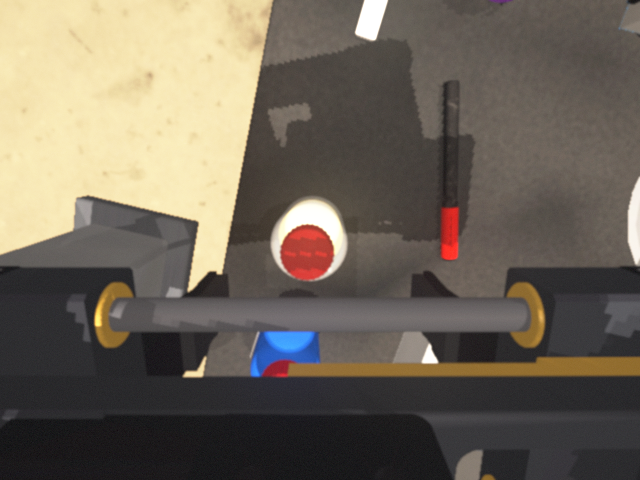

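The red cap is centred at (307,252) and lies at (0.476, 0.415). Its top is at z = 0.09, as it should be. Descending now.

Request:
{"op": "send_rows", "data": {
  "steps": [
    [[2.3,-0.1,-0.3,0,0,0],[2.3,-0.1,-0.3,0,0,0],[2.3,-0.1,-0.3,0,0,0],[2.1,-0.1,-0.3,0,0,0],[0,0,0,0,0,0]]
  ]
}}

```text
time: 1.88
position: [0.4732, 0.4234, 0.0321]
tool_rot: [0.435, 0.559, -0.431, 0.559]
ft_force: [-0.9, -0.5, -0.9]
grip_width: 0.0872
```

```bash
python3 - <<'E'
from h import *
plan([0.476,0.415,0.028],down(15),n=1)
E
```

```text
t 1.88 pos [0.4732 0.4234 0.0321] dist cm 0.98 n 1
[0.4, 0.06, 0.89, -0.09, -0.03, -0.04]
```

Request:
{"op": "send_rows", "data": {
  "steps": [
    [[0.2,0.1,0.7,-0.1,0,0],[0,0,0,0,0,0]]
  ]
}}

```text
time: 2.05
position: [0.4738, 0.418, 0.0311]
tool_rot: [0.43, 0.563, -0.427, 0.562]
ft_force: [0.3, 0.1, -0.2]
grip_width: 0.0867
```

```bash
python3 - <<'E'
from h import *
plan([0.476,0.415,0.029],down(15),n=1)
E
```

```text
t 2.05 pos [0.4738 0.418  0.0311] dist cm 0.43 n 1
[0.21, 0.13, 0.35, 0.06, -0.03, -0.03]
```

Request:
{"op": "send_rows", "data": {
  "steps": [
    [[0.3,0.1,0.3,0,0,0],[0,0,0,0,0,0]]
  ]
}}

```text
time: 2.22
position: [0.4764, 0.4161, 0.0308]
tool_rot: [0.431, 0.562, -0.425, 0.563]
ft_force: [0.5, 0.5, -0.1]
grip_width: 0.0871
```

Request:
{"op": "send_rows", "data": {
  "steps": [
    [[0,0,0,0,0,0],[0,0,0,0,0,0],[0,0,0,0,0,0],[0,0,0,0,0,0],[0,0,0,0,0,0],[0,0,0,0,0,0]]
  ],
  "gripper": 0.6,
  "force": 20
}}

```text
time: 2.72
position: [0.4794, 0.4169, 0.0351]
tool_rot: [0.434, 0.561, -0.423, 0.564]
ft_force: [0.6, 0.6, -0.1]
grip_width: 0.0551
```

```bash
python3 - <<'E'
from h import *
o=get_obs();print(o["ft_force"])
im,d=camera("wrist");cv2.imwrite("pics/w3.png",im[:,:,::-1])
plan([0.476,0.417,0.15],down(15),n=4)
E
```

```text
[ 0.57162386  0.55717466 -0.0849042 ]
t 2.77 pos [0.4794 0.4169 0.0351] dist cm 11.5 n 4
[-2.87, -0.04, -0.04, 0.02, -0.02, -0.03]
[-2.87, -0.05, -0.04, 0.02, -0.02, -0.03]
[-2.87, -0.06, -0.03, 0.02, -0.02, -0.03]
[-2.87, -0.07, -0.03, 0.02, -0.02, -0.03]
```

View pics/w3.png

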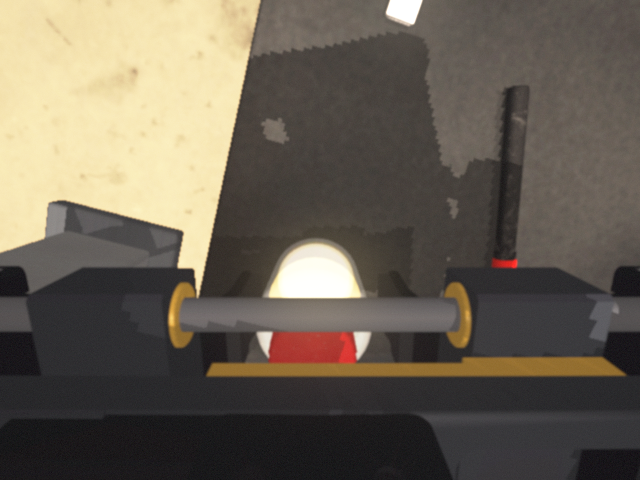

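Request:
{"op": "send_rows", "data": {
  "steps": [
    [[0.6,0,0,0,0,0],[0.2,0,0,0,0,0],[0.1,0,0,0,0,0],[0.1,0,0,0,0,0]]
  ],
  "gripper": 0.7
}}

```text
time: 3.1
position: [0.4781, 0.4172, 0.0305]
tool_rot: [0.433, 0.562, -0.424, 0.563]
ft_force: [-0.6, -0.8, 7.4]
grip_width: 0.0469
```

Request:
{"op": "send_rows", "data": {
  "steps": [
    [[0,0,0,0,0,0],[0,0,0,0,0,0]]
  ]
}}

```text
time: 3.27
position: [0.478, 0.4173, 0.0306]
tool_rot: [0.433, 0.562, -0.423, 0.563]
ft_force: [0.4, -0.8, -0.3]
grip_width: 0.047
```

```bash
python3 - <<'E'
from h import *
o=get_obs();print(o["ft_force"],o["position"],o["grip_width"])
im,d=camera("scene");cv2.imwrite("pics/s3.png",cv2.resize(im[170:270,170:290],None,fx=5,fy=5,interpolation=cv2.INTER_CUBIC)[:,:,::-1])
E
```

```text
[ 0.35584084 -0.77495891 -0.31543023] [0.47801562 0.41725473 0.03056203] 0.046967397358530526
```

View pics/s3.png

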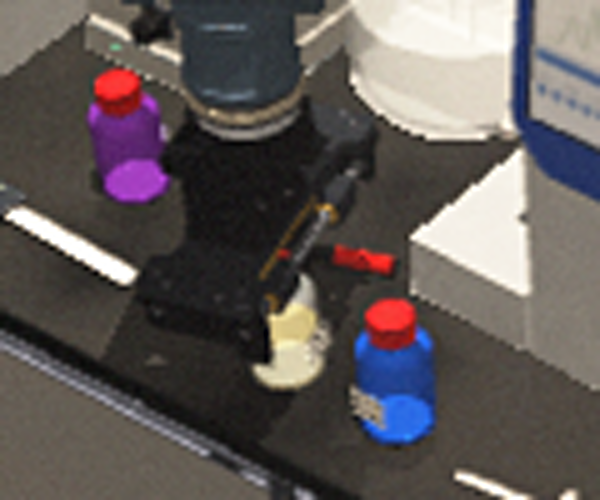

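The scene view shows the gripper on the white bottle, with both neighbours undisturbed. The opening reads 47 mm rather than 49, so the pads may be on the shoulder. I'll regrip a few mm lower.

Request:
{"op": "send_rows", "data": {
  "steps": [
    [[0,0,0,0,0,0],[0,0,0,0,0,0],[0.4,0,0,0,0,0],[0.2,0,0,0,0,0]]
  ],
  "gripper": 0.3
}}

```text
time: 3.65
position: [0.4782, 0.4174, 0.0235]
tool_rot: [0.433, 0.562, -0.423, 0.563]
ft_force: [0.1, -0.1, -0.3]
grip_width: 0.0593
```

Request:
{"op": "send_rows", "data": {
  "steps": [
    [[0.1,0,0,0,0,0],[0.1,0,0,0,0,0],[0,0,0,0,0,0],[0,0,0,0,0,0]]
  ],
  "gripper": 0.7
}}

```text
time: 3.98
position: [0.4777, 0.4171, 0.0197]
tool_rot: [0.432, 0.562, -0.424, 0.563]
ft_force: [-0.5, -1.4, 3.7]
grip_width: 0.0467
```

Request:
{"op": "send_rows", "data": {
  "steps": [
    [[0,0,0,0,0,0],[-0.3,0,0,0,0,0],[-0.4,0,0,0,0,0],[-0.2,0,0,0,0,0]]
  ],
  "gripper": 0.35
}}

```text
time: 4.32
position: [0.4773, 0.4168, 0.029]
tool_rot: [0.432, 0.562, -0.425, 0.563]
ft_force: [0.2, -0.1, -0.1]
grip_width: 0.0557
```

Request:
{"op": "send_rows", "data": {
  "steps": [
    [[0,0,0,0,0,0],[0,0,0,0,0,0],[0,0,0,0,0,0],[0,0,0,0,0,0]]
  ],
  "gripper": 0.7
}}

```text
time: 4.65
position: [0.4779, 0.4172, 0.0303]
tool_rot: [0.433, 0.562, -0.424, 0.563]
ft_force: [-0.5, -0.5, -0.4]
grip_width: 0.0468
```

```bash
python3 - <<'E'
from h import *
for n in("scene","side"):
    P=cloud(n,np.load(n+"0.npy")).reshape(-1,3)
    P=P[(P[:,2]>0.1)&(P[:,2]<.5)&(P[:,0]>.3)]
    for y in np.arange(-.4,.5,.05):
        q=P[(abs(P[:,1]-y)<.025)&(P[:,0]<.9)]
        print(n,round(y,2),len(q),q[:,0].min().round(3) if len(q) else None, np.percentile(q[:,0],3).round(3) if len(q) else None)
E
```

```text
scene -0.4 4091 0.517 0.522
scene -0.35 3900 0.517 0.522
scene -0.3 1702 0.517 0.522
scene -0.25 757 0.382 0.389
scene -0.2 1753 0.388 0.422
scene -0.15 2244 0.429 0.455
scene -0.1 1729 0.483 0.646
scene -0.05 583 0.635 0.637
scene -0.0 894 0.627 0.633
scene 0.05 524 0.694 0.741
scene 0.1 2087 0.588 0.602
scene 0.15 4557 0.539 0.547
scene 0.2 2199 0.538 0.545
scene 0.25 1716 0.539 0.546
scene 0.3 2641 0.555 0.582
scene 0.35 854 0.581 0.584
scene 0.4 96 0.587 0.588
scene 0.45 694 0.697 0.705
side -0.4 2912 0.517 0.521
side -0.35 2668 0.517 0.521
side -0.3 1198 0.516 0.521
side -0.25 371 0.38 0.386
side -0.2 144 0.386 0.387
side -0.15 1209 0.432 0.455
side -0.1 1111 0.484 0.645
side -0.05 263 0.63 0.634
side -0.0 326 0.626 0.631
side 0.05 304 0.66 0.717
side 0.1 1510 0.587 0.602
side 0.15 4641 0.536 0.547
side 0.2 1186 0.538 0.542
side 0.25 868 0.539 0.544
side 0.3 1908 0.551 0.581
side 0.35 419 0.579 0.581
side 0.4 47 0.583 0.584
side 0.45 115 0.8 0.813
```

```bash
python3 - <<'E'
from h import *
for n in("scene","side"):
    P=cloud(n,np.load(n+"0.npy")).reshape(-1,3)
    for x in np.arange(.60,.74,.01):
        r=[]
        for y in np.arange(-.16,.07,.02):
            q=P[(abs(P[:,1]-y)<.01)&(abs(P[:,0]-x)<.005)]
            r.append(f"{q[:,2].max():.3f}" if len(q) else "  -  ")
        print(n,f"{x:.2f}",*r)
E
```

```text
scene 0.60 0.007 0.001 -0.788 0.004 0.008 0.048 0.047 0.049 0.047 0.017 0.013 0.004
scene 0.61 0.007 0.005 0.006 0.005 0.005 0.006 0.005 0.045 0.047 0.017 0.006 0.006
scene 0.62 0.005 0.003 0.007 0.005 0.005 0.005 0.002 0.041 0.045 -0.812 0.019 0.021
scene 0.63 0.009 0.010 0.005 0.007 0.006 0.005 0.101 0.133 0.135 0.132 0.023 0.024
scene 0.64 0.007 0.004 0.126 0.126 0.133 0.136 0.135 0.134 0.136 0.131 0.018 0.022
scene 0.65 0.139 0.135 0.136 0.136 0.133 0.137 0.136 0.136 0.135 0.135 0.025 0.023
scene 0.66 0.136 0.138 0.240 0.235 0.231 0.150 0.133 0.135 0.135 0.136 0.020 0.025
scene 0.67 0.226 0.264 0.263 0.265 0.247 0.144 0.136 0.134 0.133 0.135 0.021 0.024
scene 0.68 0.265 0.267 0.264 0.273 0.262 0.139 0.134 0.135 0.136 0.136 0.011 0.017
scene 0.69 0.271 0.273 0.277 0.275 0.266 0.140 0.144 0.138 0.136 0.134 0.008 0.007
scene 0.70 0.274 0.290 0.279 0.275 0.268 0.251 0.146 0.137 0.134 0.138 0.004 0.003
scene 0.71 0.276 0.289 0.289 0.278 0.270 0.136 0.139 0.133 0.137 0.134 0.002 0.008
scene 0.72 0.274 0.289 0.287 0.275 0.273 0.258 0.143 0.135 0.135 0.135   -   0.002
scene 0.73 0.354 0.
[... 675 characters left out ...]
.233 0.146 0.133 0.134 0.134 0.131 0.015 0.022
side 0.67 0.229 0.262 0.265 0.260 0.249 0.144 0.141 0.137 0.132 0.133   -   0.021
side 0.68 0.253 0.262 0.267 0.278 0.261 0.146 0.143 0.135 0.133 0.133   -   0.014
side 0.69 0.267 0.272 0.273 0.275 0.259 0.253 0.143 0.132 0.133 0.132   -     -  
side 0.70 0.271 0.291 0.288 0.275 0.270   -   0.141 0.136 0.134 0.131   -     -  
side 0.71 0.272 0.289 0.290 0.275 0.271 0.254 0.135 0.134 0.134 0.135 0.127   -  
side 0.72 0.271 0.285 0.288 0.273 0.270 0.256   -   0.134 0.133 0.134 0.129   -  
side 0.73 0.347 0.326 0.288 0.333 0.317 0.255   -   0.133 0.132 0.133 0.128   -  
side 0.74 0.351 0.348 0.318 0.346 0.345 0.258   -     -   0.132 0.133 0.128   -
```

```bash
python3 - <<'E'
from h import *
o=get_obs();M=R.from_quat(o["tool_rot"]).as_matrix();p=o["position"]
for n in("scene","side"):
    im,d=camera(n);P=cloud(n,d).reshape(-1,3);q=(P-p)@M
    for a in (0,-.03,-.06,-.08,-.1,-.12,-.14,-.16,-.2,-.25):
        s=q[(abs(q[:,0]-a)<.01)&(abs(q[:,1])<.13)&(abs(q[:,2])<.12)]
        if len(s)>5: print(n,a,len(s),"y",np.percentile(s[:,1],[3,97]).round(3),"z",np.percentile(s[:,2],[3,97]).round(3))
E
```

```text
scene 0 237 y [-0.049  0.084] z [-0.     0.118]
scene -0.03 391 y [-0.045  0.126] z [0.012 0.119]
scene -0.06 97 y [-0.083  0.031] z [-0.012  0.108]
scene -0.08 232 y [-0.091  0.081] z [-0.028  0.041]
scene -0.1 323 y [-0.097  0.087] z [-0.032  0.04 ]
scene -0.12 398 y [-0.096  0.086] z [-0.025  0.038]
scene -0.14 86 y [-0.055  0.009] z [-0.018  0.027]
scene -0.16 184 y [-0.054 -0.002] z [-0.032  0.039]
scene -0.2 116 y [-0.038  0.011] z [-0.019  0.037]
scene -0.25 111 y [-0.036 -0.   ] z [-0.017  0.036]
side 0 166 y [-0.051  0.081] z [0.001 0.117]
side -0.03 263 y [-0.047  0.114] z [0.    0.115]
side -0.06 77 y [-0.086  0.032] z [-0.009  0.107]
side -0.08 198 y [-0.094  0.08 ] z [-0.035  0.039]
side -0.1 270 y [-0.099  0.085] z [-0.033  0.04 ]
side -0.12 277 y [-0.099  0.084] z [-0.025  0.035]
side -0.14 93 y [-0.058  0.011] z [-0.021  0.025]
side -0.16 134 y [-0.059  0.005] z [-0.037  0.038]
side -0.2 84 y [-0.041  0.007] z [-0.011  0.037]
side -0.25 83 y [-0.042  0.003] z [-0.011  0.036]
```

```bash
python3 - <<'E'
from h import *
T=clampT();C=T[:3,:3];o0=T[:3,3]
# guides (clamp frame) inner face lines from (46,-52) toward -y converging, sample
g=[];
for s in(1,-1):
    for t in np.linspace(0,.07,40):
        for th in(0,.008): g.append([s*(.046-t*np.sin(np.radians(35))+th*np.cos(np.radians(35))),-.052-t*np.cos(np.radians(35))-th*np.sin(np.radians(35))])
g=np.array(g)
st=np.c_[np.interp(np.linspace(-.16,.04,80),[-.16,-.12,.02,.04],[.65,.643,.628,.626]),np.linspace(-.16,.04,80)]
pad=np.array([[x,-.009] for x in np.linspace(-.022,.022,20)])
def rect(P,c,h,lx,ly): # signed-ish distance of points from rect half sizes
    u=np.array([np.cos(h),np.sin(h)]);v=np.array([-u[1],u[0]]);q=np.abs(np.c_[(P-c)@u,(P-c)@v])-[lx,ly]
    return np.where((q<0).all(1),q.max(1),np.linalg.norm(np.maximum(q,0),axis=1)).min()
gw=g@C[:2,:2].T+o0[:2];pw=pad@C[:2,:2].T+o0[:2]
for hd in(-31,-40,-46,-50,-54,-58):
  for dx,dy in((0,0),(0,.006),(.005,.006)):
    c=(C@[dx,-.043+dy,0]+o0)[:2];h=np.radians(hd);u=np.array([np.cos(h),np.sin(h)])
    b=rect(st,c,h,.096,.040)
    f=[]
    for w in(.047,.060):
        r=[(rect(gw,c+s*u*(w/2+.0075),h,.0075,.0095),rect(pw,c+s*u*(w/2+.0075),h,.0075,.0095)) for s in(1,-1)]
        f.append((np.array(r)*1000).round(1).tolist())
    print(hd,dx,dy,"stage",round(b*1000,1),f)
E
```

```text
-31 0 0 stage -7.7 [[[5.9, 24.6], [5.9, 24.5]], [[0.9, 25.8], [1.0, 25.7]]]
-31 0 0.006 stage -4.8 [[[9.3, 18.6], [9.3, 18.5]], [[5.5, 20.2], [5.7, 20.1]]]
-31 0.005 0.006 stage -1.7 [[[13.4, 18.5], [6.1, 19.6]], [[8.1, 18.8], [5.6, 22.6]]]
-40 0 0 stage -3.1 [[[8.6, 20.7], [4.1, 28.4]], [[6.5, 20.9], [-1.3, 30.6]]]
-40 0 0.006 stage -0.7 [[[13.3, 14.8], [7.5, 22.4]], [[12.4, 15.3], [1.9, 25.0]]]
-40 0.005 0.006 stage 2.1 [[[16.3, 14.0], [3.5, 23.5]], [[13.6, 14.0], [-1.0, 27.2]]]
-46 0 0 stage -0.0 [[[11.6, 17.7], [3.4, 31.0]], [[11.0, 17.7], [-1.9, 33.9]]]
-46 0 0.006 stage 3.0 [[[17.0, 11.9], [6.9, 25.1]], [[16.8, 12.0], [0.8, 28.2]]]
-46 0.005 0.006 stage 6.9 [[[19.4, 10.6], [2.8, 26.2]], [[18.1, 10.6], [-2.2, 30.2]]]
-50 0 0 stage 3.1 [[[14.1, 15.5], [3.3, 32.8]], [[13.9, 15.5], [-2.1, 36.0]]]
-50 0 0.006 stage 6.7 [[[19.6, 9.9], [6.7, 26.8]], [[19.6, 9.9], [0.4, 30.2]]]
-50 0.005 0.006 stage 10.7 [[[21.8, 8.2], [2.7, 27.9]], [[21.2, 8.2], [-2.8, 32.2]]]
-54 0 0 stage 7.3 [[[16.7, 13.3], [3.2, 34.6]], [[16.7, 13.3], [-2.5, 38.1]]]
-54 0 0.006 stage 10.9 [[[22.2, 7.7], [6.7, 28.6]], [[22.2, 7.7], [0.5, 32.3]]]
-54 0.005 0.006 stage 14.9 [[[24.3, 5.8], [2.6, 29.6]], [[24.2, 5.8], [-2.9, 34.1]]]
-58 0 0 stage 11.9 [[[19.3, 10.9], [3.4, 36.3]], [[19.3, 10.9], [-2.7, 40.1]]]
-58 0 0.006 stage 15.5 [[[24.7, 5.5], [6.8, 30.3]], [[24.7, 5.5], [0.5, 34.3]]]
-58 0.005 0.006 stage 19.5 [[[27.0, 3.3], [2.8, 31.3]], [[27.0, 3.3], [-3.2, 36.0]]]
```

Request:
{"op": "send_rows", "data": {
  "steps": [
    [[0,0,0,0,0,0],[-0.3,0,0,0,0,0],[-0.3,0,0,0,0,0],[-0.1,0,0,0,0,0]]
  ],
  "gripper": 0.35
}}

```text
time: 5.08
position: [0.4774, 0.4169, 0.0373]
tool_rot: [0.432, 0.562, -0.424, 0.563]
ft_force: [-0.2, 0.2, -1.2]
grip_width: 0.0556
```

Request:
{"op": "send_rows", "data": {
  "steps": [
    [[0,0,0,0,0,0],[0,0,0,0,0,0],[0,0,0,0,0,0],[0,0,0,0,0,0]]
  ],
  "gripper": 0.7
}}

```text
time: 5.42
position: [0.4778, 0.4171, 0.0381]
tool_rot: [0.433, 0.562, -0.424, 0.563]
ft_force: [-0.7, -0.4, -0.4]
grip_width: 0.0462
```

Request:
{"op": "send_rows", "data": {
  "steps": [
    [[-2.5,0,0,0,0,0],[-3,0,0,0,0,0],[-3,0,0,0,0,0],[-2.5,0,0,0,0,0]]
  ]
}}

```text
time: 5.75
position: [0.4713, 0.4125, 0.1421]
tool_rot: [0.426, 0.565, -0.431, 0.56]
ft_force: [0.7, 0.7, -1.5]
grip_width: 0.0465
```

```bash
python3 - <<'E'
from h import *
o=get_obs();print(o["grip_width"])
plan([0.41,0.20,0.17],down(-25),n=8)
E
```

```text
0.04653558770137598
t 5.75 pos [0.4713 0.4125 0.1421] dist cm 22.29 n 8
[-0.34, -1.45, 2.36, 0.84, 0.0, 0.01]
[-0.34, -1.23, 2.48, 0.84, 0.0, 0.01]
[-0.34, -1.01, 2.57, 0.84, 0.0, 0.01]
[-0.34, -0.78, 2.65, 0.84, 0.0, 0.01]
[-0.34, -0.54, 2.71, 0.84, 0.0, 0.01]
[-0.35, -0.3, 2.75, 0.84, 0.0, 0.01]
[-0.35, -0.06, 2.76, 0.84, 0.0, 0.01]
[-0.35, 0.19, 2.76, 0.84, 0.0, 0.01]
```

Request:
{"op": "send_rows", "data": {
  "steps": [
    [[-0.3,-1.4,2.4,0.85,0,0],[-0.3,-1.2,2.5,0.85,0,0],[-0.3,-1,2.6,0.85,0,0],[-0.3,-0.8,2.7,0.85,0,0],[-0.3,-0.5,2.7,0.85,0,0],[-0.3,-0.3,2.8,0.85,0,0],[-0.3,-0.1,2.8,0.85,0,0],[-0.3,0.2,2.8,0.85,0,0]]
  ]
}}

```text
time: 6.42
position: [0.4097, 0.1982, 0.1716]
tool_rot: [0.606, 0.372, -0.598, 0.369]
ft_force: [-0.3, 0.0, -1.6]
grip_width: 0.0468
```

```bash
python3 - <<'E'
from h import *
o=get_obs();print(o["grip_width"])
plan([0.50,-0.02,0.17],down(-56),n=8)
E
```

```text
0.046840641247252186
t 6.42 pos [0.4097 0.1982 0.1716] dist cm 23.61 n 8
[0.01, 2.24, 1.93, 0.61, -0.01, 0.0]
[0.01, 2.35, 1.78, 0.61, -0.01, 0.0]
[0.01, 2.46, 1.63, 0.61, -0.01, 0.0]
[0.01, 2.56, 1.47, 0.61, -0.01, 0.0]
[0.01, 2.65, 1.3, 0.61, -0.01, 0.0]
[0.02, 2.73, 1.13, 0.61, -0.01, 0.0]
[0.02, 2.79, 0.95, 0.61, -0.01, 0.0]
[0.02, 2.85, 0.77, 0.61, -0.01, 0.0]
```

Request:
{"op": "send_rows", "data": {
  "steps": [
    [[0,2.3,2,0.6,0,0],[0,2.4,1.8,0.6,0,0],[0,2.5,1.6,0.6,0,0],[0,2.6,1.5,0.6,0,0],[0,2.6,1.3,0.6,0,0],[0,2.7,1.1,0.6,0,0],[0,2.6,0.9,0.6,0,0],[0,1.5,0.4,0.6,0,0]]
  ]
}}

```text
time: 7.08
position: [0.4873, -0.0188, 0.1698]
tool_rot: [0.679, 0.203, -0.678, 0.198]
ft_force: [0.9, 0.4, -0.9]
grip_width: 0.0467
```

```bash
python3 - <<'E'
from h import *
o=get_obs();print(o["grip_width"],o["position"],o["tool_rot"])
im,d=camera("wrist");cv2.imwrite("pics/w4.png",im[:,:,::-1]);np.save("w4.npy",d);np.save("w4im.npy",im)
im,d=camera("scene");cv2.imwrite("pics/s4.png",cv2.resize(im[200:350,280:450],None,fx=4,fy=4,interpolation=cv2.INTER_CUBIC)[:,:,::-1])
import pickle;pickle.dump(o,open("w4.pkl","wb"))
E
```

```text
0.04670846338471609 [ 0.48726412 -0.01880991  0.16979322] [ 0.6788301   0.2027573  -0.67752973  0.19756679]
```

View pics/w4.png

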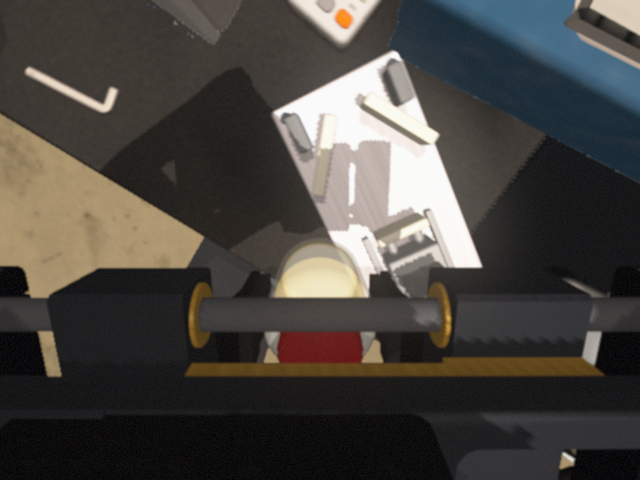

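View pics/s4.png

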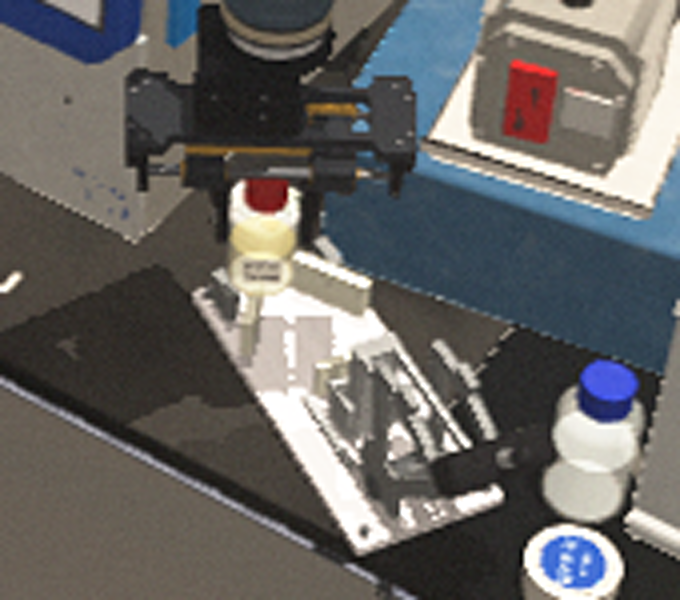

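```bash
python3 - <<'E'
from h import *
import pickle
o=pickle.load(open("w4.pkl","rb"));im=np.load("w4im.npy")
cv2.imwrite("pics/w4z.png",cv2.resize(im[40:275,265:490],None,fx=3.4,fy=2.5,interpolation=cv2.INTER_CUBIC)[:,:,::-1])
a=onplane("wrist",[(273,115),(397,52),(481,262)],.012,o);print(a.round(4),np.linalg.norm(a[0]-a[1]))
e=a[2]-a[1];print("ang",np.degrees(np.arctan2(e[1],e[0])))
m=(a[0]+a[1])/2; an=np.radians(-121.1);print("origin", m[:2]+.132*np.array([np.cos(an),np.sin(an)]))
E
```

```text
[[ 0.5444  0.0673  0.012 ]
 [ 0.6402  0.0081  0.012 ]
 [ 0.5383 -0.1608  0.012 ]] 0.1125605701045738
ang -121.08829544034911
origin [ 0.52411326 -0.0753373 ]
```

View pics/w4z.png

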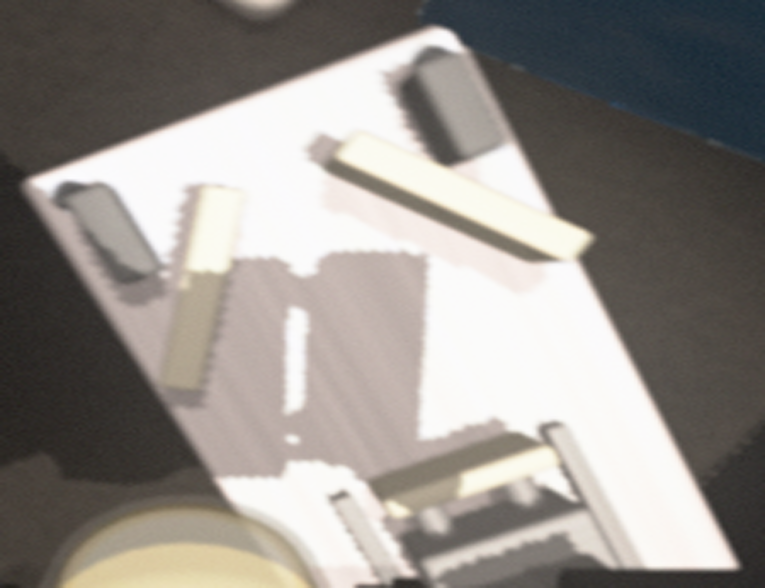

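```bash
python3 - <<'E'
from h import *
import pickle
o=pickle.load(open("w4.pkl","rb"))
z=lambda l:[(265+x/3.4,40+y/2.5) for x,y in l]
a=onplane("wrist",z([(200,388),(570,258),(240,188),(335,155),(465,478)]),.046,o)
w=np.linalg.norm(a[0]-a[1]);m=(a[0]+a[1])/2
an=np.radians(-121.1);y=np.array([np.cos(an),np.sin(an)]);x=np.array([y[1],-y[0]])
print("mouth width",w,"perp heading",np.degrees(np.arctan2(*(a[0]-a[1])[1::-1]))-90)
print("mouthmid",m.round(4),"origin",m[:2]+.052*y)
or_=m[:2]+.052*y
for p in a: print(((p[:2]-or_)@x).round(4),((p[:2]-or_)@y).round(4))
P=cloud("wrist",np.load("w4.npy"),o)
for q in z([(200,388),(210,300),(460,200),(465,485),(340,380)]): print(P[int(q[1]),int(q[0])].round(4))
E
```

```text
mouth width 0.091974736935262 perp heading 58.48218468152717
mouthmid [ 0.5537 -0.027   0.046 ] origin [ 0.52683531 -0.07152992]
0.046 -0.0523
-0.046 -0.0517
0.0118 -0.1025
-0.0109 -0.1018
0.002 0.0015
[ 0.5109 -0.0046  0.0124]
[0.5382 0.0105 0.0463]
[ 0.5931 -0.0202  0.0461]
[ 0.5222 -0.0722  0.0473]
[ 0.5332 -0.0343  0.0117]
```

```bash
python3 - <<'E'
from h import *
import pickle
o=get_obs();print(o["position"],o["joint_velocities"].round(3))
im,d=camera("wrist");np.save("w5.npy",d);np.save("w5im.npy",im);pickle.dump(o,open("w5.pkl","wb"))
cv2.imwrite("pics/w5z.png",cv2.resize(im[40:275,265:490],None,fx=3.4,fy=2.5,interpolation=cv2.INTER_CUBIC)[:,:,::-1])
E
```

```text
[ 0.48764064 -0.01875534  0.16977331] [ 0.051 -0.015  0.051  0.028  0.027 -0.03 ]
```

View pics/w5z.png

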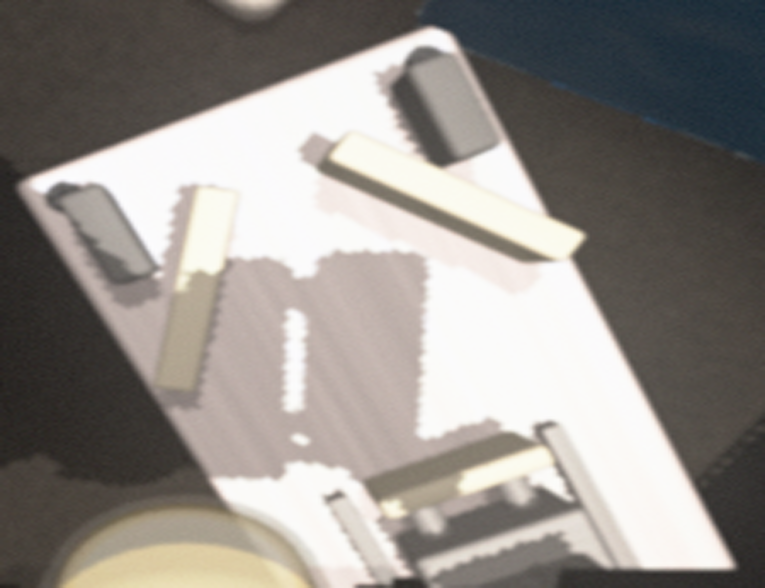

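```bash
python3 - <<'E'
from h import *
import pickle
o=pickle.load(open("w5.pkl","rb"))
z=lambda l:[(265+x/3.4,40+y/2.5) for x,y in l]
a=onplane("wrist",z([(195,390),(560,260),(235,188),(330,155),(460,480)]),.046,o)
b=onplane("wrist",z([(18,183),(450,22),(737,568)]),.012,o)
an=np.radians(-121.1);y=np.array([np.cos(an),np.sin(an)]);x=np.array([y[1],-y[0]])
m=(a[0]+a[1])/2;or_=m[:2]+.052*y;print("origin guides",or_,"w",np.linalg.norm(a[0]-a[1]))
for p in a: print(((p[:2]-or_)@x).round(4),((p[:2]-or_)@y).round(4))
print("origin plate",((b[0]+b[1])/2)[:2]+.132*y,np.linalg.norm(b[0]-b[1]))
for p in b: print(((p[:2]-or_)@x).round(4),((p[:2]-or_)@y).round(4))
# refined cam rays to guides from scene/side at z .046 and bottle axis in tool frame
M=R.from_quat(o["tool_rot"]).as_matrix();print("tilt",M[:,0].round(3),"heading",np.degrees(np.arctan2(M[1,1],M[0,1])))
E
```

```text
origin guides [ 0.52586557 -0.07034703] w 0.0910675832490239
0.0455 -0.0521
-0.0455 -0.0519
0.0111 -0.1028
-0.0116 -0.1021
0.0015 0.0018
origin plate [ 0.52558231 -0.07329896] 0.1151400864233178
0.0563 -0.13
-0.0588 -0.1286
-0.0568 0.0758
tilt [ 0.     0.008 -1.   ] heading -57.06843819807166
```

```bash
python3 - <<'E'
from h import *
plan([0.5464,-0.0375,0.12],down(-62),n=4)
E
```

```text
t 7.23 pos [ 0.4861 -0.017   0.1695] dist cm 8.07 n 4
[1.23, 1.26, -0.98, 0.21, -0.01, 0.02]
[1.23, 1.24, -1.01, 0.21, -0.01, 0.02]
[1.23, 1.21, -1.04, 0.21, -0.01, 0.02]
[1.24, 1.19, -1.06, 0.21, -0.01, 0.02]
```

Request:
{"op": "send_rows", "data": {
  "steps": [
    [[1,1.3,-1,0.2,0,0],[1.2,1.2,-1,0.2,0,0],[1.2,1.2,-1,0.2,0,0],[1.2,1.1,-1,0.2,0,0],[0,0,0,0,0,0]]
  ]
}}

```text
time: 7.65
position: [0.5411, -0.0306, 0.1212]
tool_rot: [-0.683, -0.18, 0.687, -0.169]
ft_force: [0.0, -0.1, -1.4]
grip_width: 0.0467
```

```bash
python3 - <<'E'
from h import *
plan([0.5464,-0.0375,0.075],down(-62),n=3)
E
```

```text
t 7.65 pos [ 0.5411 -0.0306  0.1212] dist cm 4.7 n 3
[1.54, 0.31, -0.05, 0.03, 0.01, 0.05]
[1.54, 0.3, -0.05, 0.03, 0.01, 0.05]
[1.54, 0.3, -0.05, 0.03, 0.01, 0.05]
```

Request:
{"op": "send_rows", "data": {
  "steps": [
    [[1.3,0.3,-0.1,0,0,0],[1.5,0.3,0,0,0,0],[1.4,0.2,0,0,0,0],[0,0,0,0,0,0.1]]
  ]
}}

```text
time: 7.98
position: [0.5413, -0.0307, 0.0785]
tool_rot: [-0.681, -0.181, 0.687, -0.175]
ft_force: [-0.1, 1.2, -1.9]
grip_width: 0.0465
```

```bash
python3 - <<'E'
from h import *
plan([0.5464,-0.0375,0.055],down(-62),n=1)
for n in("scene","side","wrist"):
    im,d=camera(n);np.save(n+"6.npy",im);np.save(n+"6d.npy",d)
    c=im[210:340,300:440] if n=="scene" else im[210:330,290:410] if n=="side" else im
    f=4.5 if n!="wrist" else 1
    cv2.imwrite(f"pics/{n}6.png",cv2.resize(c,None,fx=f,fy=f,interpolation=cv2.INTER_CUBIC)[:,:,::-1])
E
```

```text
t 7.98 pos [ 0.5413 -0.0307  0.0785] dist cm 2.49 n 1
[2.34, 0.87, -0.12, 0.21, 0.05, 0.1]
```

View pics/scene6.png

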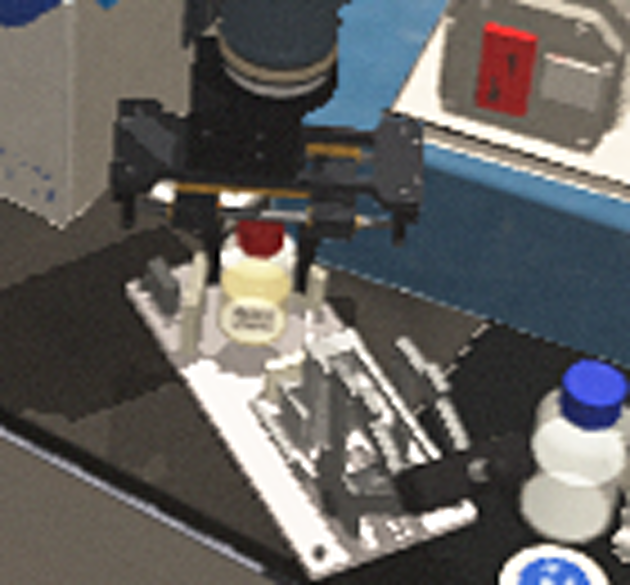

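View pics/side6.png

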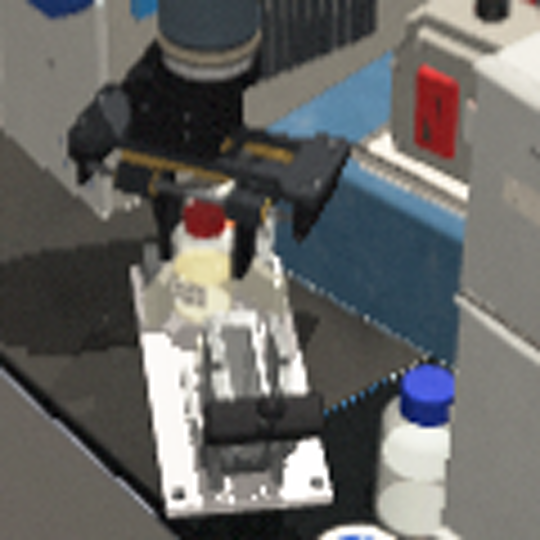

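View pics/wrist6.png

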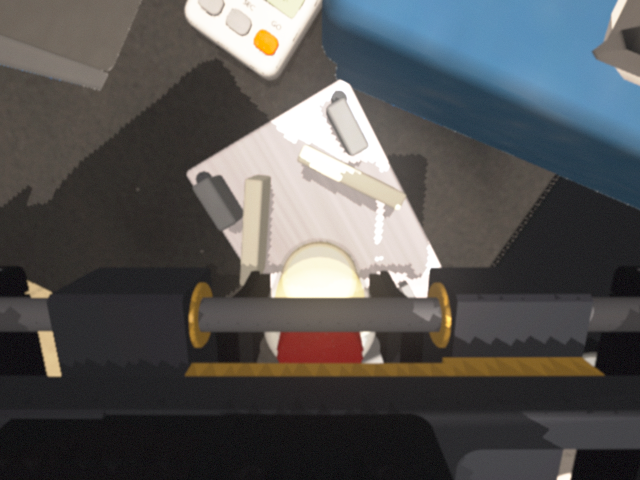

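```bash
python3 - <<'E'
from h import *
T=clampT((.5257,-.0717),-121.1)
def cl(*p): return (T@[*p,1])[:3]
b=np.array([.5413,-.0307,.0405])
ring=lambda c,r:[c+[r*np.cos(t),r*np.sin(t),0] for t in np.linspace(0,6.28,40)]
for n,(u0,v0,f) in {"scene":(300,210,4.5),"side":(290,210,4.5)}.items():
    im=cv2.imread(f"pics/{n}6.png")
    def dr(P,c,close=True):
        q=proj(n,np.array(P)); q=((q+.5-[u0,v0])*f).astype(int); cv2.polylines(im,[q.reshape(-1,1,2)],close,c,1)
    dr(ring(b,.0245),(0,0,255)); dr(ring(b+[0,0,.09],.015),(0,0,255))
    dr([cl(.058,-.132,.012),cl(-.058,-.132,.012),cl(-.058,.136,.012),cl(.058,.136,.012)],(0,255,0))
    for s in(1,-1): dr([cl(s*.046,-.052,.046),cl(s*.0115,-.1025,.046)],(255,0,255),False)
    cv2.imwrite(f"pics/{n}6o.png",im)
E
```

```text
(no output)
```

View pics/scene6o.png

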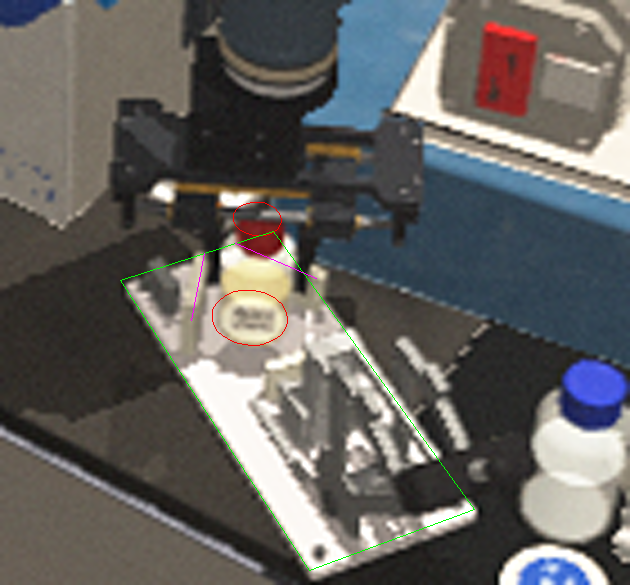

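View pics/side6o.png

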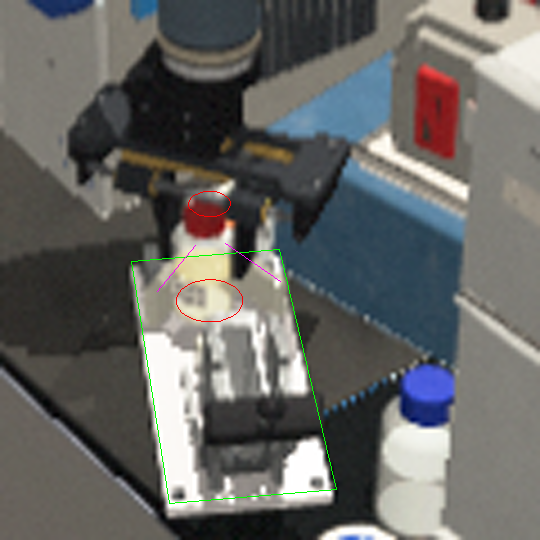

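```bash
python3 - <<'E'
from h import *
T=clampT((.5257,-.0717),-121.1)
def cl(*p): return (T@[*p,1])[:3]
for n,(u0,v0) in {"scene":(322,252),"side":(312,252)}.items():
    im=np.load(n+"0_im.npy")[v0:v0+92,u0:u0+92,::-1];f=6.5
    im=cv2.resize(im,None,fx=f,fy=f,interpolation=cv2.INTER_CUBIC)
    def dr(P,c,close=True):
        q=proj(n,np.array(P)); q=((q+.5-[u0,v0])*f).astype(int); cv2.polylines(im,[q.reshape(-1,1,2)],close,c,1)
    for z,c in((.012,(0,255,0)),(0,(0,255,255))): dr([cl(.058,-.132,z),cl(-.058,-.132,z),cl(-.058,.136,z),cl(.058,.136,z)],c)
    for s in(1,-1): dr([cl(s*.046,-.052,.046),cl(s*.0115,-.1025,.046)],(255,0,255),False)
    cv2.imwrite(f"pics/{n}0o.png",im)
E
```

```text
(no output)
```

View pics/scene0o.png

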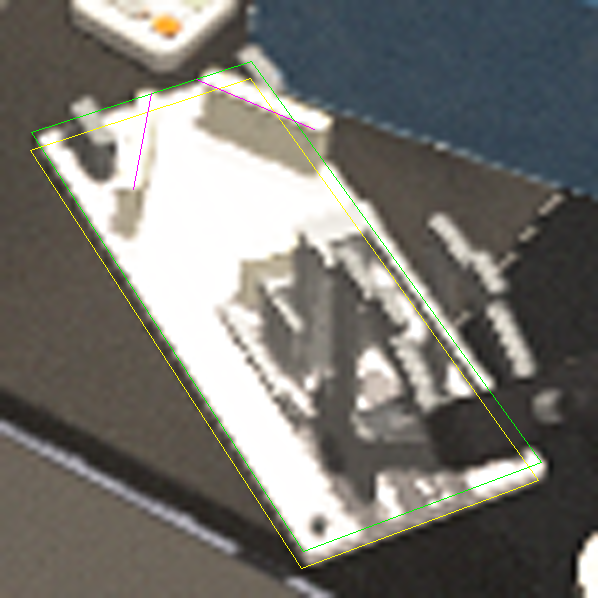

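View pics/side0o.png

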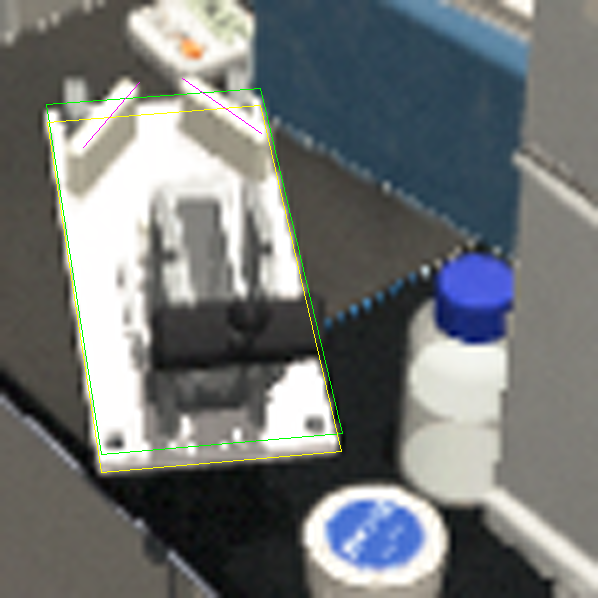

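Request:
{"op": "send_rows", "data": {
  "steps": [
    [[0,0.6,-0.1,0.1,0,0.1],[0.2,0.5,0,0,0,0],[0,0,0,0,0,0]]
  ]
}}

```text
time: 8.38
position: [0.5505, -0.0397, 0.0818]
tool_rot: [0.686, 0.173, -0.684, 0.178]
ft_force: [-0.1, 0.6, -1.4]
grip_width: 0.0465
```

```bash
python3 - <<'E'
from h import *
o=get_obs();print(o["ft_force"],o["position"],o["joint_velocities"].round(3))
plan([0.546,-0.0388,0.053],down(-62),n=1)
E
```

```text
[-0.07053545  0.55319354 -1.40502202] [ 0.55047729 -0.03970277  0.08179943] [ 0.014 -0.027  0.002  0.003  0.009  0.013]
t 8.38 pos [ 0.5505 -0.0397  0.0818] dist cm 2.92 n 1
[2.88, -0.32, 0.35, 0.12, -0.01, -0.07]
```

Request:
{"op": "send_rows", "data": {
  "steps": [
    [[1,-0.2,0.3,0.1,0,-0.1],[1,-0.1,0.1,0,0,0],[0.6,0,0,0,0,0],[0,0,0,0,0,0]]
  ]
}}

```text
time: 8.72
position: [0.5464, -0.0399, 0.0549]
tool_rot: [0.687, 0.172, -0.685, 0.17]
ft_force: [-0.9, 0.5, -2.0]
grip_width: 0.0465
```

```bash
python3 - <<'E'
from h import *
o=get_obs();print(o["ft_force"],o["position"],o["joint_velocities"].round(3))
plan([0.546,-0.0388,0.050],down(-62),n=1)
M=R.from_quat(o["tool_rot"]).as_matrix();print(M[:,0])
for n,(u0,v0,f) in {"scene":(320,230,5),"side":(300,220,5)}.items():
    im,_=camera(n);cv2.imwrite(f"pics/{n}7.png",cv2.resize(im[v0:v0+110,u0:u0+110],None,fx=f,fy=f,interpolation=cv2.INTER_CUBIC)[:,:,::-1])
E
```

```text
[-0.85411355  0.5360796  -2.0295803 ] [ 0.54641218 -0.03993794  0.05491018] [-0.002  0.004  0.009  0.001 -0.    -0.001]
t 8.72 pos [ 0.5464 -0.0399  0.0549] dist cm 0.51 n 1
[0.49, -0.12, -0.02, 0.0, -0.04, 0.01]
[ 0.00273025  0.00316133 -0.99999128]
```

View pics/scene7.png

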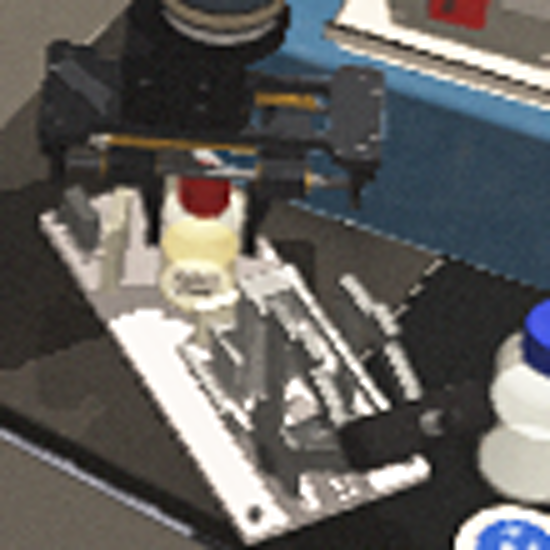

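View pics/side7.png

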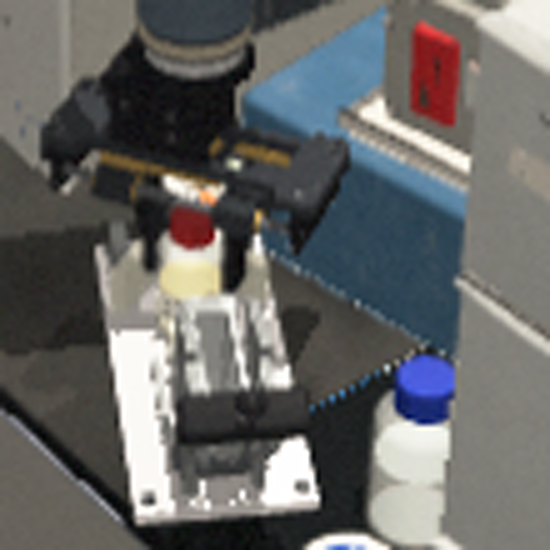

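Request:
{"op": "send_rows", "data": {
  "steps": [
    [[0.25,-0.1,0,0,0,0],[0.15,0,0,0,0,0],[0.1,0,0,0,0,0]]
  ]
}}

```text
time: 9.07
position: [0.5467, -0.039, 0.0504]
tool_rot: [0.688, 0.172, -0.684, 0.171]
ft_force: [-0.5, 0.2, 1.9]
grip_width: 0.0465
```

Request:
{"op": "send_rows", "data": {
  "steps": [
    [[0,0,0,0,0,0],[0,0,0,0,0,0],[-0.1,0,0,0,0,0],[-0.2,0,0,0,0,0]]
  ],
  "gripper": 0.25
}}

```text
time: 9.4
position: [0.5474, -0.039, 0.054]
tool_rot: [0.688, 0.172, -0.684, 0.171]
ft_force: [-0.4, 0.6, 0.7]
grip_width: 0.0624
```

```bash
python3 - <<'E'
from h import *
o=get_obs();print(o["ft_force"],o["position"],o["grip_width"])
for n,(u0,v0,f) in {"scene":(320,230,5)}.items():
    im,_=camera(n);cv2.imwrite(f"pics/{n}8.png",cv2.resize(im[v0:v0+110,u0:u0+110],None,fx=f,fy=f,interpolation=cv2.INTER_CUBIC)[:,:,::-1])
E
```

```text
[-0.44085628  0.58840126  0.73606664] [ 0.54741294 -0.03902978  0.0540196 ] 0.0624037811583731
```

View pics/scene8.png

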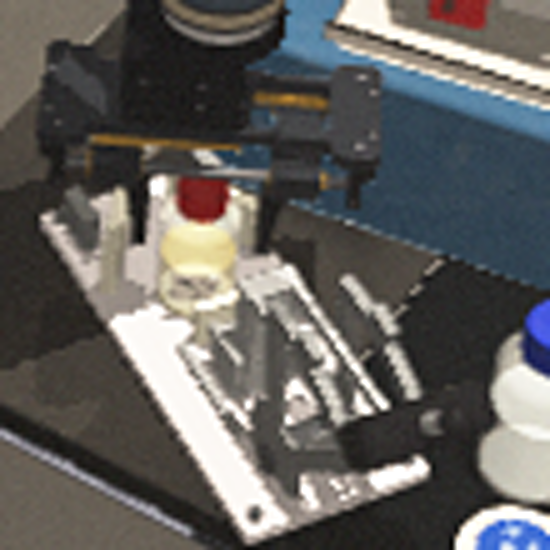

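The bottle stands upright at crop (200,250) with the fingers open on both sides. Lifting straight up.

Request:
{"op": "send_rows", "data": {
  "steps": [
    [[-1.5,0,0,0,0,0],[-2.5,0,0,0,0,0],[-3,0,0,0,0,0],[-3,0,0,0,0,0],[-3,0,0,0,0,0],[-3,0,0,0,0,0]]
  ]
}}

```text
time: 9.95
position: [0.5421, -0.0384, 0.2149]
tool_rot: [-0.683, -0.174, 0.689, -0.168]
ft_force: [1.3, 0.2, 0.4]
grip_width: 0.0654
```

```bash
python3 - <<'E'
from h import *
import pickle
o=get_obs();print(o["position"],o["joint_velocities"].round(2))
for n,(u0,v0,f) in {"scene":(320,230,5),"side":(300,230,5)}.items():
    im,d=camera(n);np.save(n+"9.npy",im);np.save(n+"9d.npy",d);cv2.imwrite(f"pics/{n}9.png",cv2.resize(im[v0:v0+110,u0:u0+110],None,fx=f,fy=f,interpolation=cv2.INTER_CUBIC)[:,:,::-1])
o=get_obs();pickle.dump(o,open("w9.pkl","wb"))
im,d=camera("wrist");cv2.imwrite("pics/w9.png",im[:,:,::-1]);np.save("w9im.npy",im);np.save("w9.npy",d)
print(o["position"])
E
```

```text
[ 0.54206741 -0.03835749  0.21487952] [-0.   -0.5  -0.39 -0.    0.89  0.  ]
[ 0.54617708 -0.03932747  0.21890317]
```

View pics/scene9.png

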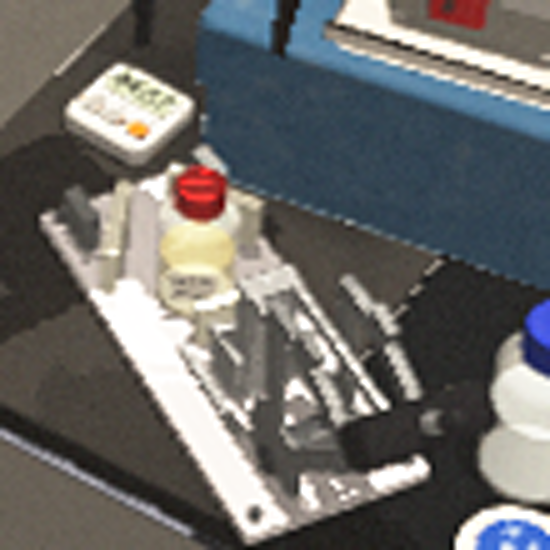

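View pics/side9.png

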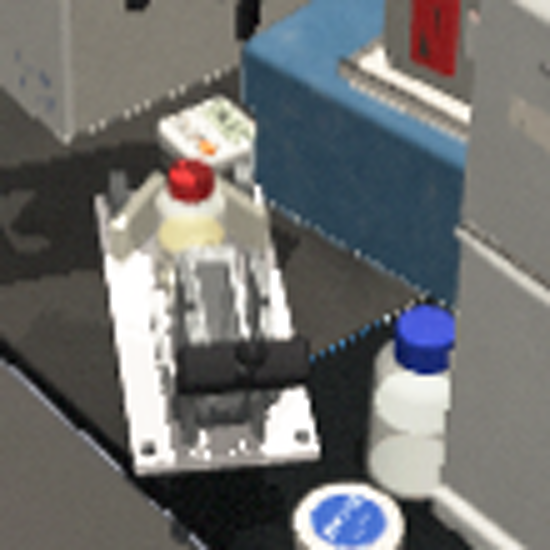

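View pics/w9.png

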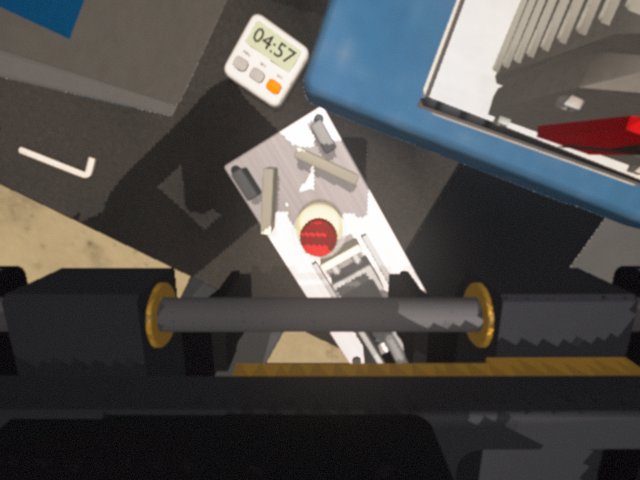

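```bash
python3 - <<'E'
from h import *
import pickle
T=clampT((.5255,-.0725),-121.1);Ti=np.linalg.inv(T)
o=pickle.load(open("w9.pkl","rb"))
for n,f,df in(("wrist","w9im.npy","w9.npy"),("scene","scene9.npy","scene9d.npy"),("side","side9.npy","side9d.npy")):
    im=np.load(f);d=np.load(df);hsv=cv2.cvtColor(im,cv2.COLOR_RGB2HSV)
    m=(((hsv[...,0]<8)|(hsv[...,0]>172))&(hsv[...,1]>150)&(hsv[...,2]>60)).astype(np.uint8)
    k,l,st,ce=cv2.connectedComponentsWithStats(m);P=cloud(n,d,o)
    for i in range(1,k):
        if st[i,4]>40:
            p=np.nanmedian(P[l==i],axis=0)
            if abs(p[0]-.546)<.03 and abs(p[1]+.04)<.04: 
                q=onplane(n,[ce[i]],.096,o)[0]
                print(n,ce[i],p.round(4),"clamp",(Ti@[*p,1])[:3].round(4),(Ti@[*q,1])[:3].round(4))
# collar: dark points near lever from scene/side clouds in clamp frame
for n in("scene","side"):
    im=np.load(n+"9.npy");d=np.load(n+"9d.npy");P=cloud(n,d).reshape(-1,3);c=(P-T[:3,3])@T[:3,:3]
    s=(abs(c[:,0])<.06)&(c[:,1]>.12)&(c[:,1]<.27)&(c[:,2]>.09)&(c[:,2]<.22)
    q=c[s];print(n,len(q),np.percentile(q,[2,50,98],axis=0).round(3))
    # along/perp to lever for angles
    for th in(.60,.66,.72):
        u=np.array([np.sin(th),np.cos(th)]);v=np.array([np.cos(th),-np.sin(th)])
        r=np.c_[q[:,1]-.1,q[:,2]-.022];print(th,"along",np.percentile(r@u,[2,50,98]).round(3),"perp",np.percentile(r@v,[2,50,98]).round(3))
E
```

```text
wrist [316.41323346 237.47940075] [ 0.5429 -0.0364  0.1022] clamp [ 0.0037 -0.0399  0.1022] [ 0.0041 -0.0387  0.096 ]
scene [359.80952381 268.13095238] [ 0.5383 -0.0445  0.0997] clamp [ 0.0035 -0.0306  0.0997] [ 0.0008 -0.0345  0.096 ]
side [337.45762712 265.55932203] [ 0.5353 -0.0452  0.0988] clamp [ 0.0057 -0.0284  0.0988] [ 0.0051 -0.0311  0.096 ]
scene 555 [[-0.033  0.123  0.095]
 [ 0.007  0.197  0.146]
 [ 0.039  0.231  0.183]]
0.6 along [0.079 0.162 0.205] perp [-0.047  0.005  0.025]
0.66 along [0.078 0.163 0.206] perp [-0.053 -0.005  0.016]
0.72 along [0.077 0.162 0.206] perp [-0.059 -0.015  0.006]
side 378 [[-0.031  0.122  0.097]
 [ 0.006  0.204  0.147]
 [ 0.04   0.232  0.182]]
0.6 along [0.097 0.164 0.204] perp [-0.046  0.015  0.027]
0.66 along [0.095 0.165 0.205] perp [-0.052  0.004  0.018]
0.72 along [0.093 0.165 0.204] perp [-0.059 -0.006  0.009]
```

```bash
python3 - <<'E'
from h import *
T=clampT((.5255,-.0725),-121.1)
for n in("scene","side"):
    im=np.load(n+"9.npy");d=np.load(n+"9d.npy");P=cloud(n,d).reshape(-1,3);c=(P-T[:3,3])@T[:3,:3]
    s=(abs(c[:,0])<.045)&(abs(c[:,0])>.014)&(c[:,1]>.12)&(c[:,1]<.27)&(c[:,2]>.12)&(c[:,2]<.22)
    q=c[s];r=q[:,1:]-[.1,.022];rad=np.hypot(*r.T);th=np.arctan2(r[:,0],r[:,1])
    k=(rad>.15)&(rad<.19);print(n,k.sum(),"rad",np.percentile(rad[k],[5,50,95]).round(3),"th",np.percentile(th[k],[3,10,50,90,97]).round(3),"x",np.percentile(q[k,0],[2,50,98]).round(3))
    # ball
    b=c[(abs(c[:,0])<.012)];rb=b[:,1:]-[.1,.022];R_=np.hypot(*rb.T);t=np.arctan2(rb[:,0],rb[:,1]);kk=(R_>.188)&(R_<.215)&(t>.4)&(t<.9)
    print("ball",kk.sum(),t[kk].mean().round(3),R_[kk].max().round(3),b[kk,0].mean().round(4))
E
```

```text
scene 196 rad [0.156 0.168 0.174] th [0.598 0.61  0.673 0.743 0.758] x [-0.034  0.021  0.039]
ball 39 0.68 0.211 0.0036
side 169 rad [0.159 0.166 0.173] th [0.613 0.627 0.694 0.758 0.772] x [-0.032  0.018  0.041]
ball 32 0.687 0.209 0.0038
```

```bash
cat >> h.py <<'E'
TC=clampT((.5255,-.0725),-121.1)
def lever(th,rad,x=.002,perp=0.):
    "tool pose on lever: th>0 = leaning to +y. TCP at rad from hinge"
    L=np.array([0,np.sin(th),np.cos(th)]);v=np.array([0,np.cos(th),-np.sin(th)])
    p=np.array([x,.1,.022])+L*rad+v*perp
    M=np.c_[-L,v,[1,0,0]]
    return (TC@[*p,1])[:3],TC[:3,:3]@M
def levpose(o):
    M=TC[:3,:3].T@R.from_quat(o["tool_rot"]).as_matrix();p=TC[:3,:3].T@(np.array(o["position"])-TC[:3,3])
    th=np.arctan2(-M[1,0],-M[2,0]);r=p[1:]-[.1,.022]
    L=np.array([np.sin(th),np.cos(th)]);v=np.array([np.cos(th),-np.sin(th)])
    print("lever frame: th",round(th,3),"rad",(r@L).round(4),"perp",(r@v).round(4),"x",p[0].round(4),"pol th",np.arctan2(*r).round(3),"polrad",np.hypot(*r).round(4),"z-axis",M[:,2].round(3))
E
python3 - <<'E'
from h import *
p,M=lever(.68,.26)
print(p,M.round(3));plan(p,M,n=14)
p,M=lever(.68,.141);print(p)
E
```

```text
[ 0.38768807 -0.29708148  0.22416891] [[ 0.325 -0.402 -0.856]
 [ 0.538 -0.666  0.517]
 [-0.778 -0.629  0.   ]]
t 10.1 pos [ 0.5444 -0.0389  0.2163] dist cm 30.21 n 14
[-0.06, 1.1, 1.85, 0.67, 0.24, -0.42]
[-0.16, 1.22, 1.77, 0.67, 0.24, -0.42]
[-0.26, 1.34, 1.67, 0.67, 0.24, -0.42]
[-0.36, 1.44, 1.57, 0.67, 0.24, -0.42]
[-0.46, 1.53, 1.45, 0.67, 0.24, -0.42]
[-0.57, 1.6, 1.33, 0.67, 0.24, -0.42]
[-0.67, 1.67, 1.2, 0.67, 0.24, -0.42]
[-0.77, 1.71, 1.06, 0.67, 0.24, -0.42]
[-0.87, 1.75, 0.92, 0.67, 0.24, -0.42]
[-0.97, 1.77, 0.77, 0.67, 0.24, -0.42]
[-1.07, 1.77, 0.62, 0.67, 0.24, -0.42]
[-1.16, 1.76, 0.47, 0.67, 0.24, -0.42]
[-1.24, 1.74, 0.31, 0.67, 0.24, -0.42]
[-1.32, 1.7, 0.16, 0.67, 0.24, -0.42]
[ 0.42633838 -0.23301012  0.13163775]
```

Request:
{"op": "send_rows", "data": {
  "steps": [
    [[-0.8,1.1,1.9,0.7,0.2,-0.4],[-0.8,1.2,1.8,0.7,0.2,-0.4],[-0.8,1.3,1.7,0.7,0.2,-0.4],[-0.9,1.4,1.6,0.7,0.2,-0.4],[-1,1.5,1.5,0.7,0.2,-0.4],[-1,1.6,1.3,0.7,0.2,-0.4],[-1,1.7,1.2,0.7,0.2,-0.4],[-1,1.7,1,0.7,0.2,-0.4]]
  ]
}}

```text
time: 10.77
position: [0.4446, -0.1857, 0.2552]
tool_rot: [0.715, 0.095, -0.669, -0.179]
ft_force: [0.5, -0.6, -0.4]
grip_width: 0.0653
```

```bash
python3 - <<'E'
from h import *
o=get_obs();print(o["q"].round(3));levpose(o)
p,M=lever(.68,.26);plan(p,M,n=8)
E
```

```text
[-0.841  0.368  1.696  0.332  1.327  0.729]
lever frame: th 0.379 rad 0.231 perp -0.0503 x 0.0108 pol th 0.165 polrad 0.2364 z-axis [ 0.915  0.401 -0.042]
t 10.77 pos [ 0.4446 -0.1857  0.2552] dist cm 12.88 n 8
[-0.23, 1.5, 0.54, 0.45, 0.21, -0.33]
[-0.29, 1.51, 0.46, 0.45, 0.21, -0.33]
[-0.35, 1.52, 0.39, 0.45, 0.21, -0.33]
[-0.41, 1.53, 0.31, 0.45, 0.21, -0.33]
[-0.47, 1.52, 0.22, 0.45, 0.21, -0.33]
[-0.52, 1.52, 0.14, 0.45, 0.21, -0.33]
[-0.58, 1.5, 0.06, 0.45, 0.21, -0.33]
[-0.63, 1.48, -0.03, 0.45, 0.21, -0.33]
```

Request:
{"op": "send_rows", "data": {
  "steps": [
    [[-0.2,1.5,0.5,0.5,0.2,-0.3],[-0.3,1.5,0.5,0.5,0.2,-0.3],[-0.4,1.5,0.4,0.4,0.2,-0.3],[-0.4,1.5,0.3,0.4,0.2,-0.3],[-0.5,1.5,0.2,0.5,0.2,-0.4],[-0.5,1.5,0.1,0.4,0.2,-0.3],[-0.6,1.5,0,0.4,0.2,-0.3],[-0.3,1,0,0.4,0.2,-0.3]]
  ]
}}

```text
time: 11.43
position: [0.382, -0.2951, 0.2154]
tool_rot: [0.699, 0.044, -0.579, -0.417]
ft_force: [0.3, -0.5, -0.4]
grip_width: 0.0652
```

```bash
python3 - <<'E'
from h import *
import pickle
o=get_obs();print(o["q"].round(3));levpose(o)
im,d=camera("wrist");cv2.imwrite("pics/w10.png",im[:,:,::-1]);np.save("w10im.npy",im);np.save("w10.npy",d);pickle.dump(o,open("w10.pkl","wb"))
im,d=camera("side");cv2.imwrite("pics/side10.png",cv2.resize(im[150:350,270:450],None,fx=3,fy=3,interpolation=cv2.INTER_CUBIC)[:,:,::-1])
p,M=lever(.68,.20);plan(p,M,n=4)
E
```

```text
[-1.228  0.522  1.718  0.519  1.407  0.689]
lever frame: th 0.687 rad 0.254 perp 0.0047 x 0.0079 pol th 0.705 polrad 0.254 z-axis [ 1.    -0.018  0.018]
t 11.53 pos [ 0.3811 -0.2949  0.2146] dist cm 5.44 n 4
[1.34, -0.18, -0.17, -0.06, 0.01, 0.02]
[1.34, -0.18, -0.17, -0.06, 0.01, 0.02]
[1.34, -0.18, -0.17, -0.06, 0.01, 0.02]
[1.34, -0.18, -0.17, -0.06, 0.01, 0.02]
```

View pics/w10.png

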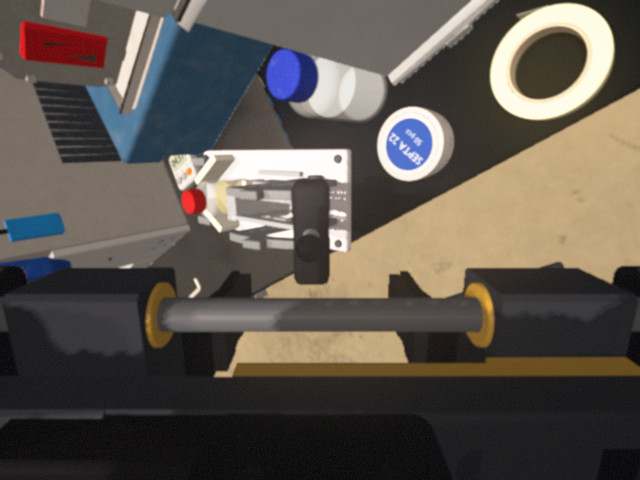

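View pics/side10.png

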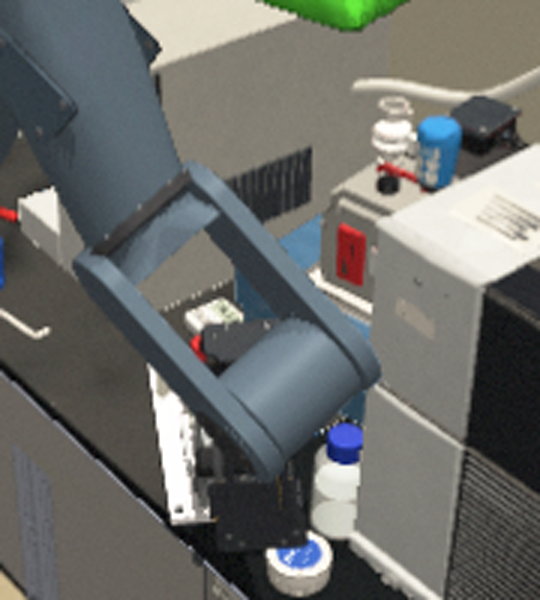

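```bash
python3 - <<'E'
from h import *
import pickle
o=pickle.load(open("w10.pkl","rb"));d=np.load("w10.npy");P=cloud("wrist",d,o)
M=R.from_quat(o["tool_rot"]).as_matrix();q=(P-o["position"])@M
for v in(190,205,220,262,275):
    row=q[v,285:340]; k=(row[:,0]>.05)&(row[:,0]<.13)
    print(v,"x",np.median(row[k,0]).round(4),"y",row[k,1].min().round(4),row[k,1].max().round(4),"z",np.median(row[k,2]).round(4), "cols",285+np.where(k)[0][[0,-1]])
print("ball",q[243,309].round(4),q[240,305:315].round(3)[:, :2].tolist())
for u in(305,315): print([ (v,q[v,u].round(3).tolist()) for v in(176,180,184,276,280,284,288)])
E
```

```text
190 x 0.0864 y -0.0214 0.0054 z -0.0385 cols [290 328]
205 x 0.0865 y -0.0208 0.0062 z -0.0281 cols [291 329]
220 x 0.0864 y -0.0201 0.0054 z -0.0176 cols [292 328]
262 x 0.0863 y -0.0203 0.0064 z 0.0131 cols [293 329]
275 x 0.0869 y -0.0195 0.0065 z 0.0232 cols [294 329]
ball [ 0.0505 -0.007  -0.0104] [[0.052, -0.009], [0.052, -0.009], [0.052, -0.008], [0.05, -0.008], [0.051, -0.007], [0.052, -0.006], [0.052, -0.006], [0.052, -0.005], [0.053, -0.005], [0.052, -0.004]]
[(176, [0.276, -0.018, -0.034]), (180, [0.104, -0.011, -0.044]), (184, [0.088, -0.011, -0.042]), (276, [0.087, -0.011, 0.024]), (280, [0.086, -0.011, 0.027]), (284, [0.087, -0.011, 0.03]), (288, [1.428, -0.069, 0.568])]
[(176, [0.245, -0.006, -0.036]), (180, [0.103, -0.004, -0.044]), (184, [0.087, -0.004, -0.042]), (276, [0.085, -0.004, 0.023]), (280, [0.087, -0.004, 0.027]), (284, [0.087, -0.004, 0.03]), (288, [1.385, -0.022, 0.551])]
```

The wrist view shows the collar at (311,231), with its end face 86.5 mm ahead of the TCP (hinge radius 0.1675, as specified). It sits 7 mm off in y and z. Approaching along the lever.

Request:
{"op": "send_rows", "data": {
  "steps": [
    [[1.4,-0.2,-0.2,0,0,0],[2,-0.2,-0.2,0,0,0],[2,-0.1,-0.1,0,0,0],[1.5,0,0,0,0,0],[0.5,0,0,0,0,0]]
  ]
}}

```text
time: 11.95
position: [0.4122, -0.2502, 0.1571]
tool_rot: [0.697, 0.045, -0.581, -0.418]
ft_force: [-0.6, 0.0, 0.0]
grip_width: 0.0653
```

```bash
python3 - <<'E'
from h import *
import pickle
o=get_obs();levpose(o);print(o["ft_force"])
im,d=camera("wrist");cv2.imwrite("pics/w11.png",im[:,:,::-1]);P=cloud("wrist",d,o)
M=R.from_quat(o["tool_rot"]).as_matrix();q=(P-o["position"])@M
k=(abs(q[...,1])<.025)&(abs(q[...,2])<.06)&(q[...,0]>-.02)&(q[...,0]<.045)
s=q[k];print(len(s),np.percentile(s,[2,50,98],axis=0).round(4))
E
```

```text
lever frame: th 0.688 rad 0.1747 perp -0.0003 x 0.0052 pol th 0.686 polrad 0.1747 z-axis [ 1.    -0.016  0.023]
[-0.55337612  0.03082214  0.02431145]
5470 [[-0.0064 -0.0151 -0.0411]
 [ 0.0072 -0.0023 -0.0196]
 [ 0.0281  0.01    0.0315]]
```

View pics/w11.png

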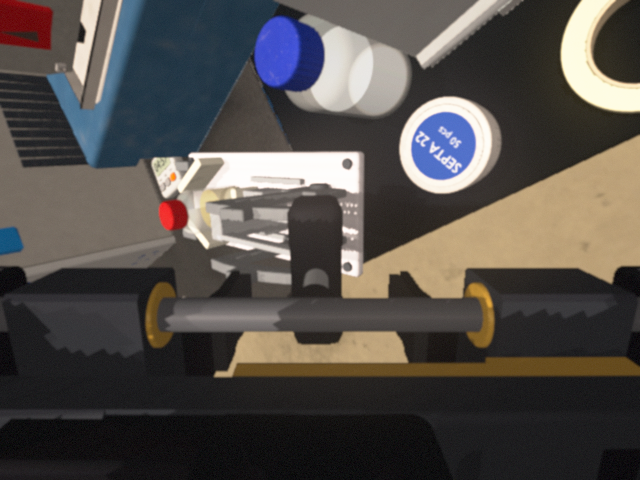

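Request:
{"op": "send_rows", "data": {
  "steps": [
    [[1.2,-0.1,-0.1,0,0,0],[1,-0.1,-0.1,0,0,0],[0.7,-0.1,-0.1,0,0,0],[0.2,0,0,0,0,0]]
  ]
}}

```text
time: 12.33
position: [0.4275, -0.2309, 0.135]
tool_rot: [0.698, 0.046, -0.581, -0.416]
ft_force: [0.5, -0.9, 0.4]
grip_width: 0.0653
```

```bash
python3 - <<'E'
from h import *
o=get_obs();levpose(o);print(o["ft_force"])
E
```

```text
lever frame: th 0.687 rad 0.1421 perp -0.005 x 0.0021 pol th 0.652 polrad 0.1422 z-axis [ 1.    -0.012  0.022]
[ 0.49194712 -0.9203344   0.39788912]
```

Request:
{"op": "send_rows", "data": {
  "steps": [
    [[0,0.2,0,0,0,0],[0,0,0,0,0,0],[0,0,0,0,0,0],[0,0,0,0,0,0],[0,0,0,0,0,0],[0,0,0,0,0,0],[0,0,0,0,0,0]]
  ],
  "gripper": 0.95,
  "force": 40
}}

```text
time: 12.92
position: [0.4269, -0.2347, 0.1347]
tool_rot: [0.699, 0.045, -0.581, -0.415]
ft_force: [-1.4, -1.1, -3.6]
grip_width: 0.0263
```

```bash
python3 - <<'E'
from h import *
o=get_obs();levpose(o);print(o["ft_force"],o["moment"])
E
```

```text
lever frame: th 0.684 rad 0.1441 perp -0.0017 x 0.0007 pol th 0.673 polrad 0.1441 z-axis [ 1.    -0.013  0.018]
[-1.42868427 -1.10593788 -3.61144757] [-1.01484418  0.78200057  0.08414655]
```

Request:
{"op": "send_rows", "data": {
  "steps": [
    [[-0.5,0,0,0,0,0],[-0.5,0,0,0,0,0],[-0.3,0,0,0,0,0],[-0.1,0,0,0,0,0]]
  ]
}}

```text
time: 13.25
position: [0.4223, -0.2419, 0.1451]
tool_rot: [0.699, 0.045, -0.581, -0.414]
ft_force: [2.3, 2.4, -6.7]
grip_width: 0.0257
```

```bash
python3 - <<'E'
from h import *
o=get_obs();levpose(o);print(o["ft_force"],o["moment"],o["grip_width"])
im,d=camera("wrist");cv2.imwrite("pics/w12.png",im[:,:,::-1])
E
```

```text
lever frame: th 0.684 rad 0.1575 perp -0.0015 x 0.0008 pol th 0.674 polrad 0.1576 z-axis [ 1.    -0.011  0.018]
[ 2.2594426   2.37660687 -6.66174646] [-0.7252725   0.06570056 -0.0657253 ] 0.025745123481487078
```

View pics/w12.png

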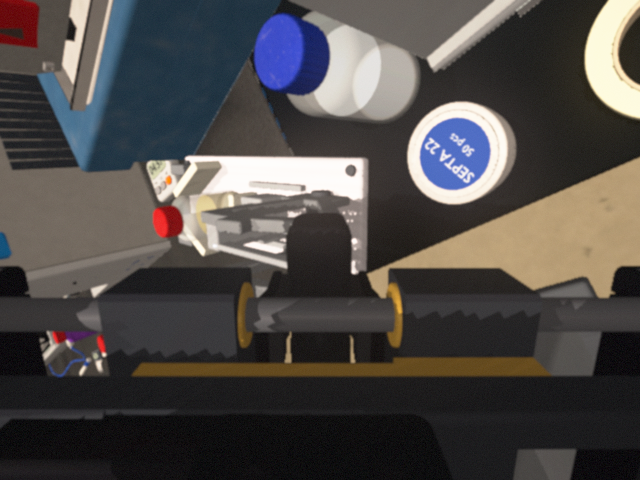

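Request:
{"op": "send_rows", "data": {
  "steps": [
    [[0.02,-0.7,0,0,0,0.4],[0.03,-1,0,0,0,0.6],[0.04,-1.1,0,0,0,0.67],[0.04,-1.1,0,0,0,0.67]]
  ]
}}

```text
time: 13.63
position: [0.439, -0.2147, 0.1636]
tool_rot: [0.697, -0.043, -0.628, -0.344]
ft_force: [0.9, 1.5, -7.0]
grip_width: 0.0258
```

```bash
python3 - <<'E'
from h import *
o=get_obs();levpose(o);print(o["ft_force"],o["moment"],o["grip_width"])
p,M=lever(.30,.1575,x=.001,perp=-.001);plan(p,M,n=3)
E
```

```text
lever frame: th 0.44 rad 0.1564 perp -0.0002 x 0.0006 pol th 0.439 polrad 0.1564 z-axis [ 0.999 -0.02   0.025]
[ 0.90168602  1.53502667 -6.97074007] [-0.14791589 -0.48789682  0.35137087] 0.025754209407799645
t 13.63 pos [ 0.439  -0.2147  0.1636] dist cm 2.28 n 3
[0.02, -0.76, 0.04, -0.09, 0.05, 0.45]
[-0.02, -0.76, 0.03, -0.09, 0.05, 0.45]
[-0.05, -0.76, 0.02, -0.09, 0.05, 0.45]
```

Request:
{"op": "send_rows", "data": {
  "steps": [
    [[-0.05,-0.9,0,0,0,0.55],[0,-0.9,0,0,0,0.55],[0,-0.9,0,0,0,0.55],[0,-0.9,0,0,0,0.55]]
  ]
}}

```text
time: 13.97
position: [0.4575, -0.1845, 0.1772]
tool_rot: [0.687, -0.126, -0.664, -0.266]
ft_force: [0.7, 0.9, -7.6]
grip_width: 0.0258
```

```bash
python3 - <<'E'
from h import *
o=get_obs();levpose(o);print(o["ft_force"],o["moment"],o["grip_width"],o["q"].round(2))
E
```

```text
lever frame: th 0.2 rad 0.1583 perp -0.0005 x 0.0004 pol th 0.197 polrad 0.1583 z-axis [ 1.    -0.02   0.023]
[ 0.67314693  0.87936076 -7.58882674] [-0.05319535 -0.47981017  0.30145327] 0.025753704897903202 [-0.73  0.43  1.81  0.23  0.97  1.26]
```

```bash
python3 - <<'E'
from h import *
for n,(u0,v0,f) in {"scene":(320,210,5),"side":(290,210,5)}.items():
    im,_=camera(n);cv2.imwrite(f"pics/{n}13.png",cv2.resize(im[v0:v0+120,u0:u0+120],None,fx=f,fy=f,interpolation=cv2.INTER_CUBIC)[:,:,::-1])
im,_=camera("wrist");cv2.imwrite("pics/w13.png",im[:,:,::-1])
E
```

```text
(no output)
```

View pics/scene13.png

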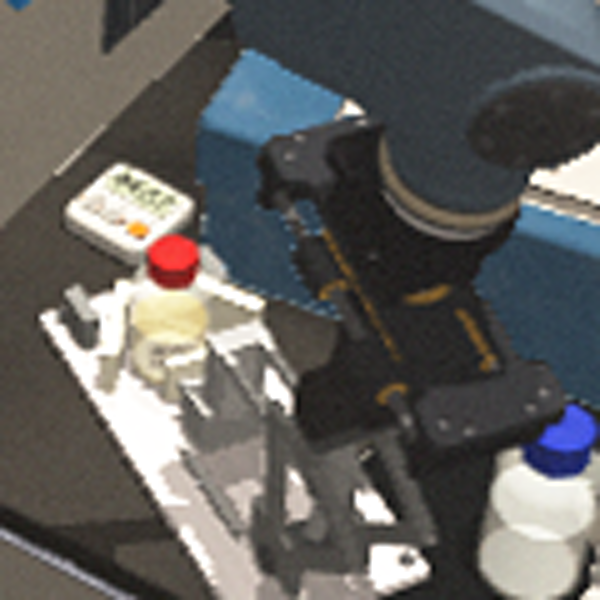

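View pics/w13.png

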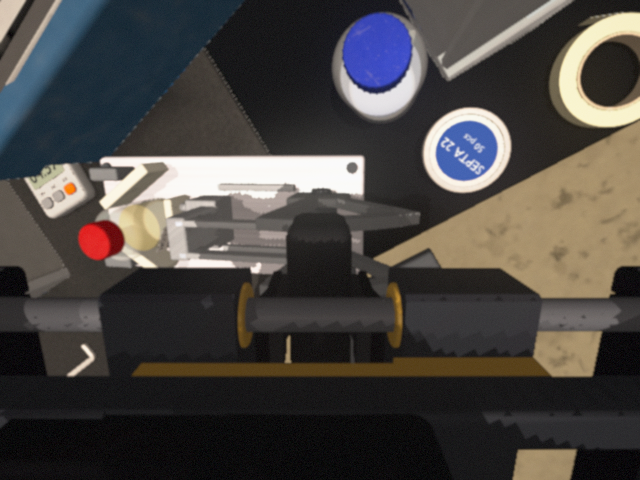

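The bottle stays upright (cap at crop (173,260)) and the pad is driving it into the guides. Continuing.

Request:
{"op": "send_rows", "data": {
  "steps": [
    [[0,-0.8,0,0,0,0.5],[0,-0.8,0,0,0,0.5],[0.02,-0.8,0,0,0,0.5],[0.02,-0.7,0,0,0,0.45]]
  ]
}}

```text
time: 14.45
position: [0.4722, -0.1601, 0.178]
tool_rot: [-0.668, 0.196, 0.688, 0.203]
ft_force: [-0.8, -1.0, -7.1]
grip_width: 0.0259
```

```bash
python3 - <<'E'
from h import *
o=get_obs();levpose(o);print(o["ft_force"],o["moment"],o["grip_width"])
E
```

```text
lever frame: th 0.002 rad 0.156 perp 0.0022 x 0.0004 pol th 0.016 polrad 0.156 z-axis [ 0.999 -0.031  0.03 ]
[-0.75905328 -1.04054855 -7.14246389] [ 0.42104103 -0.71480207  0.40238294] 0.025852721169556878
```

Request:
{"op": "send_rows", "data": {
  "steps": [
    [[0,-0.5,0,0,0,0.25],[0,-0.5,0,0,0,0.25],[0,-0.3,0,0,0,0.1]]
  ]
}}

```text
time: 14.7
position: [0.4776, -0.151, 0.1754]
tool_rot: [-0.659, 0.218, 0.696, 0.182]
ft_force: [-0.7, -4.0, -6.9]
grip_width: 0.0258
```

```bash
python3 - <<'E'
from h import *
o=get_obs();levpose(o);print(o["ft_force"],o["moment"],o["grip_width"])
E
```

```text
lever frame: th -0.063 rad 0.1536 perp 0.0017 x 0.0004 pol th -0.052 polrad 0.1536 z-axis [ 0.999 -0.032  0.035]
[-0.71118607 -3.95385064 -6.87575185] [-0.17251796 -0.50123586  0.46303202] 0.025754872303284753
```

Request:
{"op": "send_rows", "data": {
  "steps": [
    [[0.3,-0.1,0,0,0,0],[0.4,-0.1,0,0,0,0],[0.3,0,0,0,0,0]]
  ]
}}

```text
time: 14.95
position: [0.4775, -0.1517, 0.1659]
tool_rot: [-0.659, 0.218, 0.696, 0.183]
ft_force: [-5.5, 5.7, 34.1]
grip_width: 0.0256
```

```bash
python3 - <<'E'
from h import *
o=get_obs();levpose(o);print(o["ft_force"],o["moment"],o["grip_width"])
for n,(u0,v0,f) in {"scene":(320,210,5),"side":(290,210,5)}.items():
    im,_=camera(n);cv2.imwrite(f"pics/{n}14.png",cv2.resize(im[v0:v0+120,u0:u0+120],None,fx=f,fy=f,interpolation=cv2.INTER_CUBIC)[:,:,::-1])
E
```

```text
lever frame: th -0.061 rad 0.144 perp 0.0014 x 0.0002 pol th -0.051 polrad 0.1441 z-axis [ 0.999 -0.034  0.037]
[-5.47948589  5.74861967 34.12993539] [0.91244762 0.91148704 0.36217725] 0.025609383171691716
```

View pics/scene14.png

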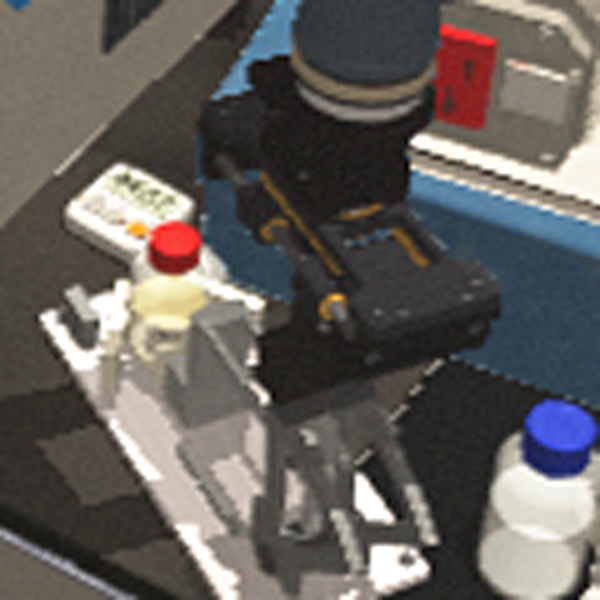

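The collar is fully down: radius 0.144 matches its original seated value, and the 34 N reading is against its stop. I'll ease off, release and back away along the lever.

Request:
{"op": "send_rows", "data": {
  "steps": [
    [[-0.1,0,0,0,0,0],[0,0,0,0,0,0]]
  ]
}}

```text
time: 15.22
position: [0.477, -0.152, 0.1678]
tool_rot: [-0.659, 0.218, 0.696, 0.185]
ft_force: [0.9, -0.2, -6.1]
grip_width: 0.0256
```

Request:
{"op": "send_rows", "data": {
  "steps": [
    [[0,0,0,0,0,0],[0,0,0,0,0,0],[0,0,0,0,0,0],[0,0,0,0,0,0]]
  ],
  "gripper": 0.3
}}

```text
time: 15.55
position: [0.4757, -0.1537, 0.1678]
tool_rot: [-0.657, 0.22, 0.696, 0.187]
ft_force: [-0.6, 0.2, 0.4]
grip_width: 0.0448
```

```bash
python3 - <<'E'
from h import *
o=get_obs();levpose(o);print(o["ft_force"],o["moment"],o["grip_width"])
E
```

```text
lever frame: th -0.059 rad 0.1459 perp 0.0038 x 0.0007 pol th -0.032 polrad 0.1459 z-axis [ 0.998 -0.043  0.04 ]
[-0.56434121  0.20504943  0.35405717] [-0.00586741  0.12924884  0.04372381] 0.044797166208815596
```

Request:
{"op": "send_rows", "data": {
  "steps": [
    [[0,0,0,0,0,0],[-0.8,0,0,0,0,0],[-1.5,0,0,0,0,0],[-2,0,0,0,0,0],[-2.5,0,0,0,0,0],[-3,0,0,0,0,0],[-3,0,0,0,0,0],[-1,0,0,0,0,0]]
  ]
}}

```text
time: 16.22
position: [0.4832, -0.1473, 0.3112]
tool_rot: [-0.653, 0.219, 0.7, 0.19]
ft_force: [0.5, 0.2, 0.7]
grip_width: 0.061
```

```bash
python3 - <<'E'
from h import *
import pickle
o=get_obs();levpose(o);print(o["ft_force"])
for n,(u0,v0,f) in {"scene":(320,210,5),"side":(290,210,5)}.items():
    im,d=camera(n);np.save(n+"15.npy",im);np.save(n+"15d.npy",d);cv2.imwrite(f"pics/{n}15.png",cv2.resize(im[v0:v0+120,u0:u0+120],None,fx=f,fy=f,interpolation=cv2.INTER_CUBIC)[:,:,::-1])
o=get_obs();im,d=camera("wrist");cv2.imwrite("pics/w15.png",im[:,:,::-1]);np.save("w15im.npy",im);np.save("w15.npy",d);pickle.dump(o,open("w15.pkl","wb"))
E
```

```text
lever frame: th -0.056 rad 0.2895 perp 0.0021 x -0.0024 pol th -0.049 polrad 0.2895 z-axis [ 0.998 -0.046  0.051]
[0.46128562 0.15659622 0.73083693]
```

View pics/scene15.png

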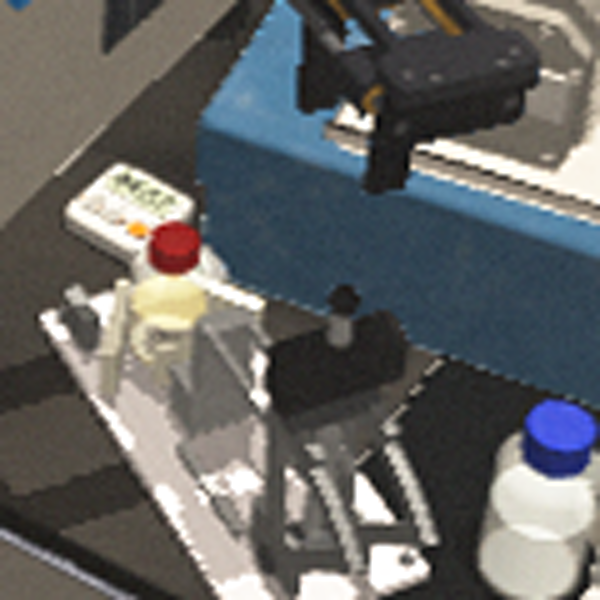

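View pics/side15.png

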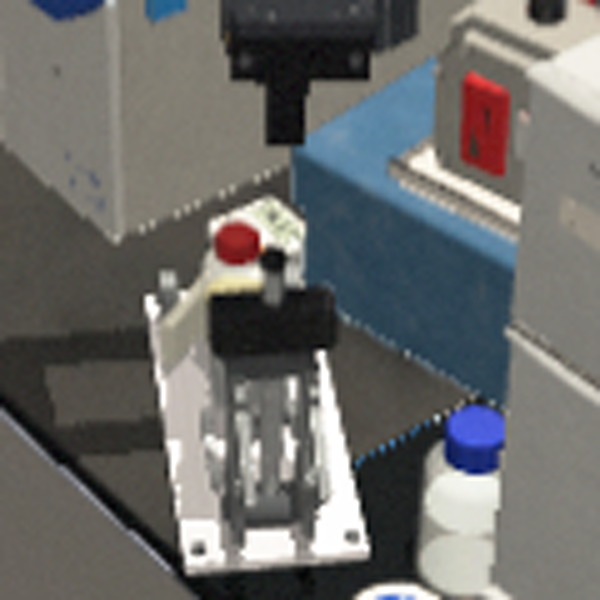

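View pics/w15.png

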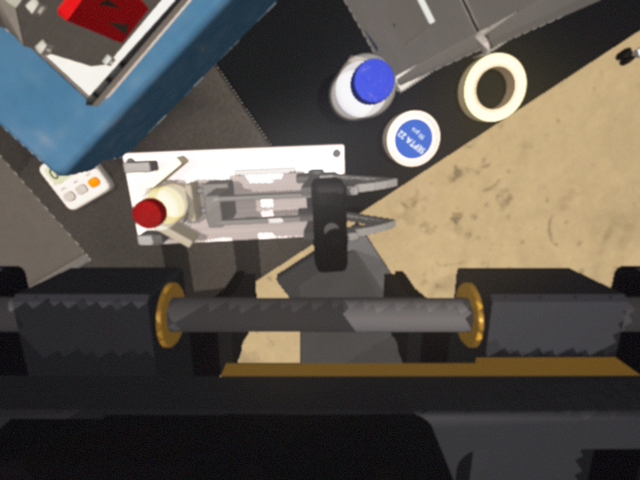

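```bash
python3 - <<'E'
from h import *
import pickle
T=TC;Ti=np.linalg.inv(T);o=pickle.load(open("w15.pkl","rb"))
for n,f,df in(("wrist","w15im.npy","w15.npy"),("scene","scene15.npy","scene15d.npy"),("side","side15.npy","side15d.npy")):
    im=np.load(f);d=np.load(df);hsv=cv2.cvtColor(im,cv2.COLOR_RGB2HSV)
    m=(((hsv[...,0]<8)|(hsv[...,0]>172))&(hsv[...,1]>150)&(hsv[...,2]>60)).astype(np.uint8)
    k,l,st,ce=cv2.connectedComponentsWithStats(m);P=cloud(n,d,o)
    for i in range(1,k):
        if st[i,4]>40:
            p=np.nanmedian(P[l==i],axis=0);c=(Ti@[*p,1])[:3]
            if abs(c[0])<.04 and -.12<c[1]<0: print(n,"cap clamp",c.round(4),"onplane",(Ti@[*onplane(n,[ce[i]],.096,o)[0],1])[:3].round(4))
    c=(P.reshape(-1,3)-T[:3,3])@T[:3,:3];r=c[:,1:]-[.1,.022];rad=np.hypot(*r.T);th=np.arctan2(*r.T)
    k=(abs(c[:,0])<.042)&(abs(c[:,0])>.014)&(rad>.155)&(rad<.195)&(abs(th)<.25);
    e=(abs(c[:,0])<.042)&(abs(c[:,0])>.014)&(c[:,2]>.182)&(c[:,2]<.205)&(abs(c[:,1]-.1)<.04)
    print(n,"end z",np.percentile(c[e,2],[10,50,90]).round(4),"y",np.percentile(c[e,1],[3,50,97]).round(4))
    b=(abs(c[:,0])<.012)&(c[:,2]>.208)&(c[:,2]<.24)&(abs(c[:,1]-.1)<.05);print("ball y",c[b,1].mean().round(4),"top z",c[b,2].max().round(4),"th",th[b].mean().round(3))
E
```

```text
wrist cap clamp [-0.002  -0.0746  0.1022] onplane [-0.0005 -0.0774  0.096 ]
wrist end z [0.1869 0.1899 0.191 ] y [0.0888 0.1002 0.1135]
ball y 0.1015 top z 0.2297 th 0.008
scene cap clamp [ 0.0002 -0.0698  0.1007] onplane [-0.0019 -0.0732  0.096 ]
scene end z [0.1852 0.1892 0.1928] y [0.0937 0.1081 0.1185]
ball y 0.1076 top z 0.2297 th 0.038
side cap clamp [ 0.0014 -0.0676  0.0981] onplane [ 0.0018 -0.069   0.096 ]
side end z [0.1839 0.1883 0.1911] y [0.0935 0.1081 0.1194]
ball y 0.1085 top z 0.2293 th 0.043
```

```bash
python3 - <<'E'
from rig import *
print(get_obs()["time"]);print(hand_in())
E
```

```text
16.3667
the job is handed in; nothing more can be done
None
```

The bottle is clamped and locked, and I handed the job in at 16.4 s of the allowed 61 s. No verdict came back.

**What I did:**
- I stood the white, red-capped small bottle on the base plate at about clamp y = -40 mm and let go of it. It took three re-grips to get the right height on the bottle.
- I gripped the collar and lifted it about 13 mm. I then swung the lever from about -0.67 rad to about +0.05 rad (specified stop +0.08 rad).
- I lowered the collar fully behind the tooth, opened the gripper and backed off.

**Last checks:**
- **Bottle:** it is upright, and the wrist camera puts its cap at clamp y = -74.6 mm. Fully home should be -75 mm.
- **Collar:** its top face is at z of about 190 mm, which matches fully down (22 + 168 mm).
- **Lever:** it stayed upright at about 0 rad after release.
- **Surroundings:** the gripper is well clear and the contact force is about zero. The timer, tall bottle, tin and tape roll look unmoved near the clamp. I did not check the hex key and marker again at the end.

**Disagreements:**
- The scene and side cameras read clamp y 5 to 9 mm further towards +y than the wrist camera. They put the cap at -67 to -73 mm and the lever tilted about 0.03 rad towards open. I trusted the wrist camera, because its measured guide mouth (91 to 92 mm) matched the given 92 mm.
- While I was lowering the collar onto its stop, the wrist force briefly reached about 34 N, below both limits.

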